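Put the reference weights back in their block

ROBOT

A 6-joint arm with a two-finger parallel gripper is mounted at the origin on a cart in front of the work surface, level with it; the furniture and walls round the work are solid. World frame = base frame: x ahead of the robot, y to its left, z up, the work surface at z = 0. Lengths are in mm, angles in degrees, forces in N, time in s.
With the tool pointing down it reaches from about 350 to 850 mm from the base axis. Payload 8.1 kg.
Tool frame: the origin (TCP) lies midway between the tips of the shut fingers; the grasp point (between the pads) lies 19 mm behind it; z points along the fingers, y is the direction in which the jaws open and shut (so a half turn about z gives the same grasp; the last joint's range is limited). The gripper opens to 85 mm and grips with 20 to 120 N. Pads are 22 mm wide; open, the fingers measure 114 mm over their backs; the gripper's body (76 mm by 85 mm) begins 54 mm behind the grasp point. The pads swing forward as they close: fully open they stand 13 mm farther back than shut.
Start: joints at [-79.893, 7.471, 85.268, -0, 87.261, -4.893], TCP at [155.312, -579.555, 231.292] pointing down, gripper open.
Joint ranges: [-169.43, 169.43], [-51.17, 129.36], [1.28, 143.12], [-76.62, 256.62], [0, 156.53], [-152.29, 152.29]. Speed limits (degrees/s): [136.94, 136.94, 159.86, 180, 180, 180].

INTERFACE

Orientations are given as [roll, pitch, yaw] about the fixed x, y, z axes, in that order (R = Rz(yaw) Ry(pitch) Rx(roll)).
In Python, from bench import r gives the robot as it stands.
- The arm moves only by the tool carry_out, never from a script. Its argument "increments" is a list of rows, each a list of 3 entries, a list of its own where there are three numbers: the shift along the tool's x, y, z in m, then the turn, a rotation vector about the tool's x, y, z in rad, then the closure, from 0 (fully open) to 1 (shut). A call has 1 to 12 rows; each row shifts and turns the pose as measured when the row begins, along the tool's axes as they then stand; what a row does not reach is not made up. A row lasts 1/10 s, in which the tool goes at most 50 mm and 8.59 degrees, less where a joint would pass 70% of its speed; a pose out of reach is approached as far as the arm can. A call with a gripper value outside its range is refused whole. The fingers move at their own pace and stop on an object; "newtons" is the grip in N (left out, the last holds). Time passes only in rows, so rows that do not move let the fingers close. It gives the time, the measured TCP pose, the force and the opening at its end, in the units of the state.
- r.sense(): the state, without advancing time (a new reading comes with each control period).
- r.snapshot(name): name is "scene" or "top" or "wrist"; returns a dict with "image" (384x512x3 uint8, blue, green, red), "vertical_fov" (degrees; the focal length in pixels is half the picture's height over the tangent of half this angle, whatever the lens; pixels are square), "cx", "cy" (the principal point, pixels), "k1" (the pictures are not rectified: a ray, as slopes to the right and down, at radius r is drawn at 1 + k1 r^2 times it, then the intrinsics apply), "rvec" (rotation vector, rad) and "tvec" (3), from world to camera coordinates, as OpenCV has them. Camera axes: x right, y down, z forward; pixel columns grow to the right and rows downward; lengths in mm; the calibration is good to about 2 mm. A picture is of the moment at which its call begins. There is no depth.
- r.hand_in(): hands the job in, once; it reports no verdict.
The state is a dict: "time": time; "joint_pos": joint angles; "qd": joint speeds; "joint_efforts": joint torques, N m; "tool_pos": TCP position; "tcp_rot": TCP orientation; "ft_force": force on the tool from outside, world axes, zero at the start; "wrist_torque": the same for the moment, N m; "finger_gap": finger opening in mm.
Only numpy, scipy, OpenCV 4.12 (cv2) and the standard library are available. Lean on these libraries where they do the work, as an engineer would, in place of code of your own. Each camera call takes 0.05 s, during which the arm holds its last target.

TASK

The scale check is done: put the four brass reference weights back into the wells of their wooden block, in order of size, so that each stands upright on the floor of the well bored for it, the smallest weight in the smallest well and the largest in the largest. They are precision parts, so set them in without dropping them or laying them over, and leave the fan wheel and the white jar on the green mat where they are.

Things in the scene. Friction and masses are not known exactly. Their poses are not given: they have to be found in the camera images.
- weight_50: The smallest of four brass reference weights (50 g): an upright cylinder 16 mm across and 20.5 mm tall with a neck and a 11 mm knob on top, 31 mm tall in all, loose, standing on the bench at the start. Origin: centre of its underside; z up along its axis. It can be gripped on the cylinder or on the knob.
- weight_100: The second smallest of four brass reference weights (100 g): an upright cylinder 22 mm across and 24 mm tall with a neck and a 14 mm knob on top, 37 mm tall in all, loose, standing on the bench at the start. Origin: centre of its underside; z up along its axis. It can be gripped on the cylinder or on the knob.
- weight_200: The second largest of four brass reference weights (200 g): an upright cylinder 28 mm across and 25 mm tall with a neck and a 17 mm knob on top, 42 mm tall in all, loose, standing on the bench at the start. Origin: centre of its underside; z up along its axis. It can be gripped on the cylinder or on the knob.
- weight_500: The largest of four brass reference weights (500 g): an upright cylinder 38 mm across and 42 mm tall with a neck and a 23 mm knob on top, 60 mm tall in all, loose, standing on the bench at the start. Origin: centre of its underside; z up along its axis. It can be gripped on the cylinder or on the knob.
- well_50: The smallest of four round wells in a row in the wooden weight block, bored for the 50 g weight: 24 mm across, 10 mm deep, mouth flared 2.5 mm, green felt on the floor. Origin: centre of its floor, 16 mm above the bench (the block's top: 26 mm). y: along the row to the larger wells, this one at -64.5 mm from the block's middle; z up. The block, 70 x 196 mm, stands fast at any angle.
- well_100: The second smallest of four round wells in a row in the wooden weight block, bored for the 100 g weight: 30 mm across, 10 mm deep, mouth flared 2.5 mm, green felt on the floor. Origin: centre of its floor, 16 mm above the bench (the block's top: 26 mm). y: along the row to the larger wells, this one at -24.5 mm from the block's middle; z up. The block, 70 x 196 mm, stands fast at any angle.
- well_200: The second largest of four round wells in a row in the wooden weight block, bored for the 200 g weight: 36 mm across, 10 mm deep, mouth flared 2.5 mm, green felt on the floor. Origin: centre of its floor, 16 mm above the bench (the block's top: 26 mm). y: along the row to the larger wells, this one at +18.5 mm from the block's middle; z up. The block, 70 x 196 mm, stands fast at any angle.
- well_500: The largest of four round wells in a row in the wooden weight block, bored for the 500 g weight: 46 mm across, 10 mm deep, mouth flared 2.5 mm, green felt on the floor. Origin: centre of its floor, 16 mm above the bench (the block's top: 26 mm). y: along the row to the larger wells, this one at +66.5 mm from the block's middle; z up. The block, 70 x 196 mm, stands fast at any angle.
- impeller_1: Bystander: a black fan wheel lying flat, 55 mm across, 20 mm tall, loose. Origin: centre of its underside. To be left where it is.
- cot_jar: Bystander: a white screw-lid jar, 58 mm across, 54 mm tall, loose. Origin: centre of its underside. To be left where it is.
Mind the look-alikes: they are no part of the job. What is shaped like the weight_100 but blue is not meant.

How it is judged:
By the outcome, as a careful person would: the job done as asked, in the order asked, and still so for the second after the job is handed in, with the robot touching nothing.
It also fails if it takes over 90 s, if anything falls off the work surface, if the arm or the gripper's body presses on something with over 40 N, if the wrist force passes 120 N, or if a joint passes its speed limit or range.

## Working session

There is one attempt and no reset: what is moved stays moved. The work goes in short steps, Python scripts to look and compute and a tool call to move; the robot and the scene stay as the last step left them, time stands still between calls to the robot, and variables do not carry over. Pictures are saved under pics/ and viewed, and the job is handed in when it is done.

Besides the shell and the picture viewer there is one more tool, called after "Call:" by a JSON object that holds its "op" and its "data". carry_out: Moves the arm, as the interface text tells. Its arguments: {"type":"object","properties":{"increments":{"type":"array"},"newtons":{"type":"number"}},"required":["increments"]}

```bash
mkdir -p pics; ls
python3 - <<'E'
from bench import r
import cv2
print(r.sense())
for n in ("scene","top","wrist"):
    s=r.snapshot(n); cv2.imwrite(f"pics/{n}0.png",s["image"])
    print(n,{k:v for k,v in s.items() if k!="image"})
E
```

```text
pics
{'time': 0.0, 'joint_pos': array([-7.98937531e+01,  7.51593202e+00,  8.53291312e+01,  4.08770312e-04,
        8.72616736e+01, -4.89137243e+00]), 'qd': array([ 0.05568451, -0.03961597, -0.00786212,  0.06372056, -0.01203864,
       -0.11708329]), 'joint_efforts': array([-2.68655189e-03, -5.69404292e+01, -5.00549340e+01, -6.21158561e-04,
        1.45243984e-02, -2.80580474e-05]), 'tool_pos': array([ 155.21173524, -579.00795286,  230.23726374]), 'tcp_rot': array([-1.79893687e+02, -9.50789582e-03,  1.49975906e+01]), 'ft_force': array([ 0.01994398,  0.74282065, -0.65898879]), 'wrist_torque': array([-0.03005954, -0.00023333,  0.01560147]), 'finger_gap': 85.06482602973178}
scene {'vertical_fov': 44.70779081505304, 'cx': 251.23599993938808, 'cy': 186.88742196864524, 'k1': -0.1013930327155897, 'rvec': array([ 1.87144529, -1.11984768,  0.64621795]), 'tvec': array([-184.93619914,  316.60848499,  534.59624622])}
top {'vertical_fov': 56.107975105259136, 'cx': 254.6686460776705, 'cy': 186.95076604262053, 'k1': -0.01704731205692594, 'rvec': array([ 2.18601816, -2.17636645,  0.05030641]), 'tvec': array([ 97.89055662, 546.33820976, 868.288875  ])}
wrist {'vertical_fov': 64.09592109269168, 'cx': 255.07681849334625, 'cy': 189.77238051621546, 'k1': -0.040793152779755606, 'rvec': array([-2.28049245,  1.74753512,  0.28755352]), 'tvec': array([-598.58158201,  -43.14473453,  379.24047398])}
```

View pics/scene0.png

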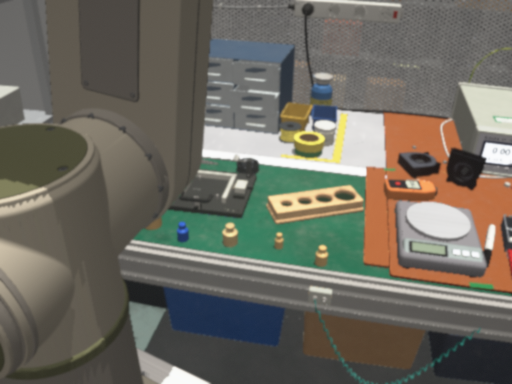

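View pics/top0.png

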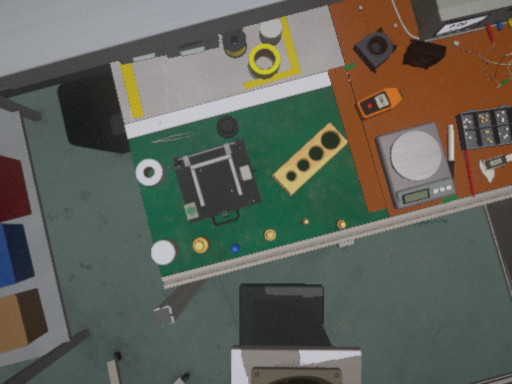

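View pics/wrist0.png

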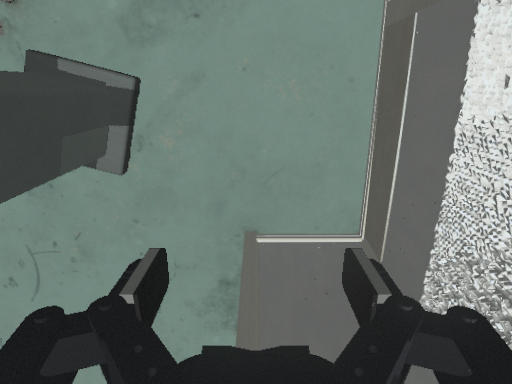

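```bash
cat > h.py <<'E'
import numpy as np, cv2
from bench import r
def cam(s):
    f=192/np.tan(np.radians(s["vertical_fov"]/2)); R=cv2.Rodrigues(np.array(s["rvec"]))[0]
    return f,R,np.array(s["tvec"])
def p2w(s,u,v,z):
    f,R,t=cam(s); x=np.array([(u-s["cx"])/f,(v-s["cy"])/f]); y=x.copy()
    for _ in range(20): y=x/(1+s["k1"]*(y@y))
    d=R.T@np.array([y[0],y[1],1]); o=-R.T@t
    return o+d*(z-o[2])/d[2]
def w2p(s,P):
    f,R,t=cam(s); c=R@np.array(P,float)+t; y=c[:2]/c[2]; y=y*(1+s["k1"]*(y@y))
    return y*f+[s["cx"],s["cy"]]
def crop(s,u0,v0,u1,v1,k,name):
    cv2.imwrite(name,cv2.resize(s["image"][v0:v1,u0:u1],None,fx=k,fy=k,interpolation=cv2.INTER_CUBIC))
E
python3 - <<'E'
from h import *
s=r.snapshot("top"); 
crop(s,140,100,360,270,3.5,"pics/t1.png")
for n,(u,v),z in [("500",(200,245),60),("200",(270,235),42),("50",(306,222),31),("100",(342,225),37),("blue",(236,248),37),("w50",(291,177),26),("w500",(333,140),26),("jar",(163,252),54),("roll",(149,172),20),("imp",(227,127),20)]:
    print(n,p2w(s,u,v,z).round(1))
f,R,t=cam(s);print(-R.T@t)
s=r.snapshot("scene");crop(s,150,170,370,280,3.5,"pics/s1.png")
E
```

```text
500 [407.4 226.2  60. ]
200 [430.3  63.   42. ]
50 [461.1 -23.8  31. ]
100 [ 454.6 -108.8   37. ]
blue [398.6 143.8  37. ]
w50 [570.1  11.7  26. ]
w500 [661.5 -91.3  26. ]
jar [389.8 314.1  54. ]
roll [581.9 362.2  20. ]
imp [694.8 169.8  20. ]
[490.12345443  85.21511584 902.50260633]
```

View pics/t1.png

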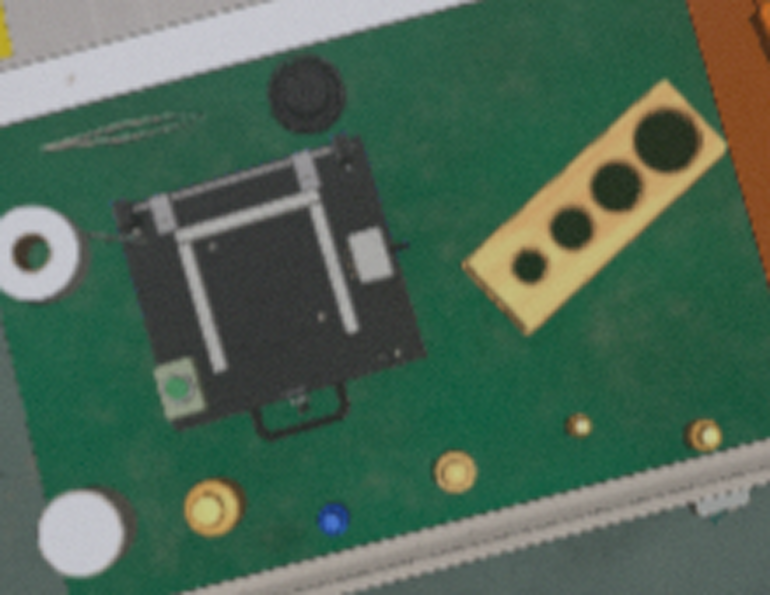

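View pics/s1.png

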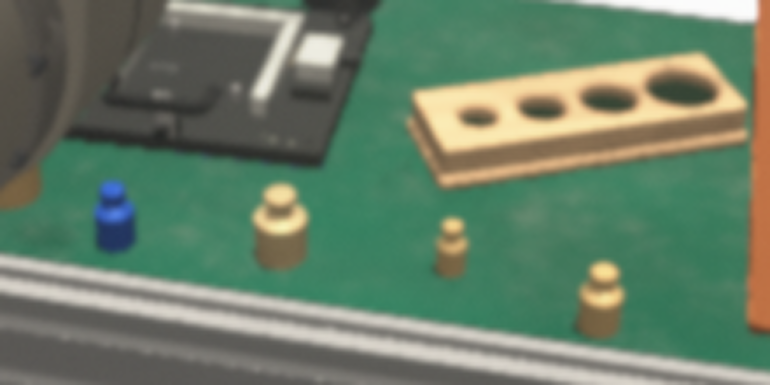

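The top crop shows the brass weights at image (200,245)=500, (270,235)=200, (306,222)=50 and (342,225)=100. The look-alike is the blue one at (236,248), which I rule out by colour. The jar is at (163,252), the fan wheel at (227,127), and the block runs from well_50 (291,177) to well_500 (333,140). Next I refine these positions.

Run:
```python
from h import *
s=r.snapshot("top"); im=s["image"]
def big(u,v,h=16,k=11): return cv2.resize(im[v-h:v+h,u-h:u+h],None,fx=k,fy=k,interpolation=cv2.INTER_CUBIC)
a=np.hstack([big(306,222),big(342,225)]);b=np.hstack([big(270,235),big(199,245)])
cv2.imwrite("pics/t2.png",cv2.resize(np.vstack([a,b]),(600,600)))
crop(s,265,115,355,200,6.6,"pics/t3.png")
# brass segmentation
hsv=cv2.cvtColor(im,cv2.COLOR_BGR2HSV)
for n,(u,v),rr,h1,h2 in [("50",(306,222),8,20.5,31),("100",(342,225),11,24,37),("200",(270,235),14,25,42),("500",(199,245),19,42,60)]:
    h=16; sub=hsv[v-h:v+h,u-h:u+h]; m=((sub[...,0]<35)&(sub[...,0]>8)&(sub[...,2]>110)&(sub[...,1]>60)).astype(np.uint8)
    nn,lab,st,ce=cv2.connectedComponentsWithStats(m); i=1+np.argmin([np.hypot(*(ce[j]-h)) for j in range(1,nn)])
    c=ce[i]+[u-h,v-h]; print(n,c.round(2),st[i],p2w(s,*c,h1).round(1))
# dark wells
g=im[...,2].astype(int)
for n,(u,v) in [("50",(291,177)),("100",(303,166)),("200",(316,153)),("500",(331,140))]:
    h=15; sub=im[v-h:v+h,u-h:u+h].max(2); m=(sub<110).astype(np.uint8)
    nn,lab,st,ce=cv2.connectedComponentsWithStats(m,connectivity=4); i=1+np.argmin([np.hypot(*(ce[j]-h)) for j in range(1,nn)])
    c=ce[i]+[u-h,v-h]; print("well",n,c.round(2),st[i],p2w(s,*c,25).round(1))
```

```text
50 [305.7 221. ] [13 12  6  6 20] [463.2 -24.4  20.5]
100 [341.09 223.97] [11 11  9  9 65] [ 456.5 -109.5   24. ]
200 [269.67 234.45] [ 10  10  12  12 110] [430.4  63.3  25. ]
500 [199.98 244.74] [ 10   8  15  16 198] [406.2 229.3  42. ]
well 50 [290.88 175.83] [11 10  9  9 65] [573.   11.9  25. ]
well 100 [302.75 164.79] [  9   8  12  12 109] [600.2 -17.2  25. ]
well 200 [315.57 152.9 ] [  8   8  14  14 155] [629.6 -48.6  25. ]
well 500 [329.94 139.72] [  5   6  19  18 263] [662.4 -84.   25. ]
```

View pics/t2.png

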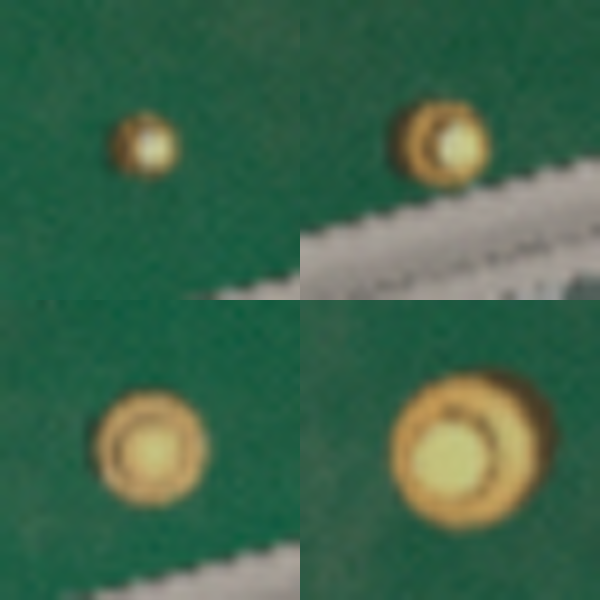

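View pics/t3.png

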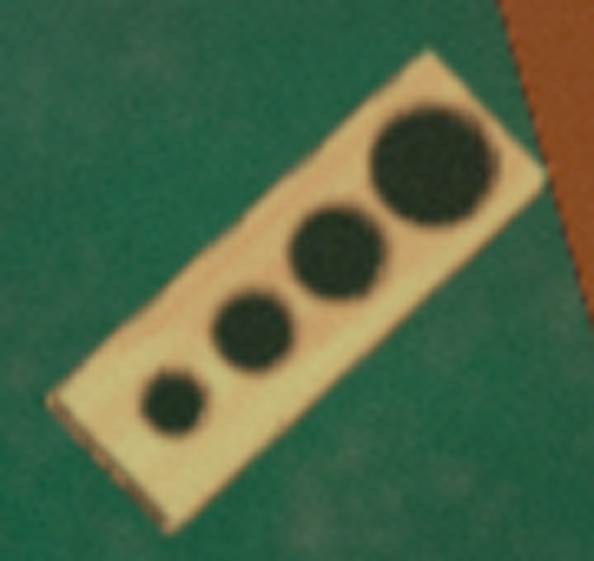

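Call:
{"op": "carry_out", "data": {"increments": [[[0.034, -0.035, 0], [0, 0, 0], 0.4], [[0.034, -0.035, 0], [0, 0, 0], 0.4], [[0.034, -0.035, 0], [0, 0, 0], 0.4], [[0.034, -0.035, 0], [0, 0, 0], 0.4], [[0.034, -0.035, 0], [0, 0, 0], 0.4], [[0.034, -0.035, 0], [0, 0, 0], 0.4], [[0.034, -0.035, 0], [0, 0, 0], 0.4], [[0.034, -0.035, 0], [0, 0, 0], 0.4], [[0.034, -0.035, 0], [0, 0, 0], 0.4], [[0.034, -0.035, 0], [0, 0, 0], 0.4], [[0.034, -0.035, 0], [0, 0, 0], 0.4], [[0, 0, 0], [0, 0, 0], 0.4]], "newtons": 25}}

```text
time: 1.5
tool_pos: [422.7, -96.8, 230.0]
tcp_rot: [-179.9, -0.3, 14.7]
ft_force: [-0.0, -0.7, 0.7]
finger_gap: 51.2
```

```bash
cat >> h.py <<'E'
def rel(P,yaw=None):
    from scipy.spatial.transform import Rotation as Ro
    st=r.sense(); R=Ro.from_euler("xyz",st["tcp_rot"],degrees=True)
    d=np.array(P)-st["tool_pos"]
    print("t",round(st["time"],2),"pos",st["tool_pos"].round(1),"rot",st["tcp_rot"].round(2),"gap",round(st["finger_gap"],1),"F",st["ft_force"].round(1),"q",st["joint_pos"].round(0))
    print("world d",d.round(1),"tool d(mm)",R.inv().apply(d).round(1))
    if yaw is not None:
        D=Ro.from_euler("xyz",[180,0,yaw],degrees=True); print("turn",(R.inv()*D).as_rotvec().round(4))
E
python3 - <<'E'
from h import *
rel([463.2,-24.4,100],15)
s=r.snapshot("wrist"); cv2.imwrite("pics/w1.png",s["image"])
E
```

```text
t 1.5 pos [422.7 -96.8 230. ] rot [-179.93   -0.3    14.75] gap 51.2 F [-0.  -0.7  0.7] q [-20. -19. 110.   0.  89.  55.]
world d [  40.5   72.4 -130. ] tool d(mm) [ 56.9 -59.5 130.3]
turn [-0.0012 -0.0052 -0.0044]
```

View pics/w1.png

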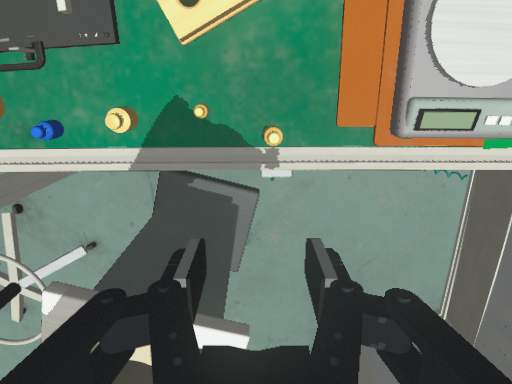

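Run:
```python
from h import *
s=r.snapshot("wrist"); crop(s,90,80,310,180,3.6,"pics/w1c.png")
for P in ([463.2,-24.4,20.5],[456.5,-109.5,24],[430.4,63.3,25],[422.7,-96.8,230]): print(w2p(s,P).round(1))
```

```text
[200.3 108.2]
[272.5 133.9]
[117.  117.6]
[252.2 246.7]
```

View pics/w1c.png

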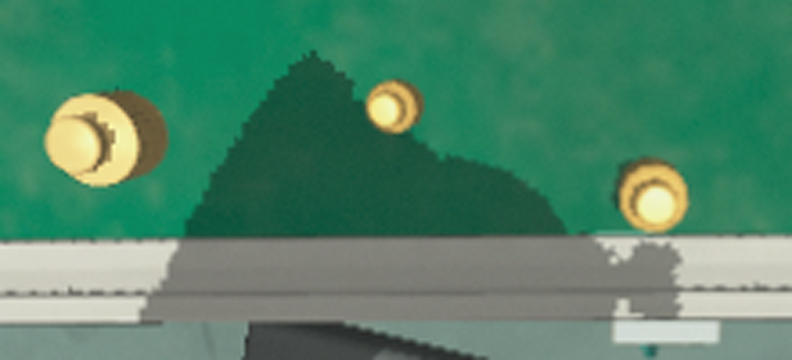

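Call:
{"op": "carry_out", "data": {"increments": [[[0.02, -0.02, 0.03], [-0.001, -0.005, -0.004], 0.45], [[0.02, -0.02, 0.035], [0, 0, 0], 0.45], [[0.017, -0.02, 0.035], [0, 0, 0], 0.45], [[0, 0, 0.02], [0, 0, 0], 0.45], [[0, 0, 0], [0, 0, 0], 0.45]]}}

```text
time: 2.1
tool_pos: [462.8, -34.5, 108.1]
tcp_rot: [179.6, -0.1, 14.2]
ft_force: [-0.6, -1.1, 0.1]
finger_gap: 47.0
```

Run:
```python
from h import *
rel([463.2,-24.4,12],15)
s=r.snapshot("wrist"); cv2.imwrite("pics/w2.png",s["image"])
print(w2p(s,[463.2,-24.4,31]),w2p(s,[463.2,-24.4,20.5]))
```

```text
t 2.1 pos [462.8 -34.5 108.1] rot [ 1.7958e+02 -9.0000e-02  1.4220e+01] gap 47.0 F [-0.6 -1.1  0.1] q [-10.  -9. 115.  -0.  74.  66.]
world d [  0.4  10.1 -96.1] tool d(mm) [  2.7 -10.4  96.1]
turn [ 0.0074 -0.0014 -0.0137]
[242.05193134 194.80971962] [242.50214785 190.39245007]
```

View pics/w2.png

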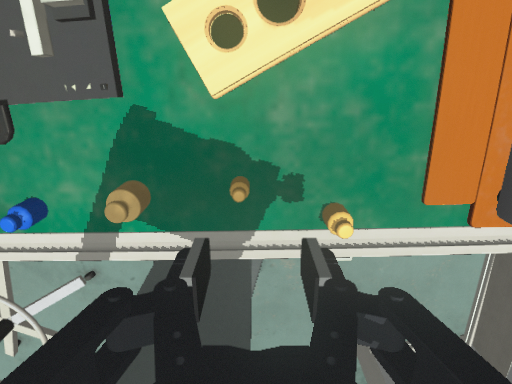

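Run:
```python
from h import *
s=r.snapshot("wrist"); crop(s,215,165,265,215,12,"pics/w2c.png")
```

```text
(no output)
```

View pics/w2c.png

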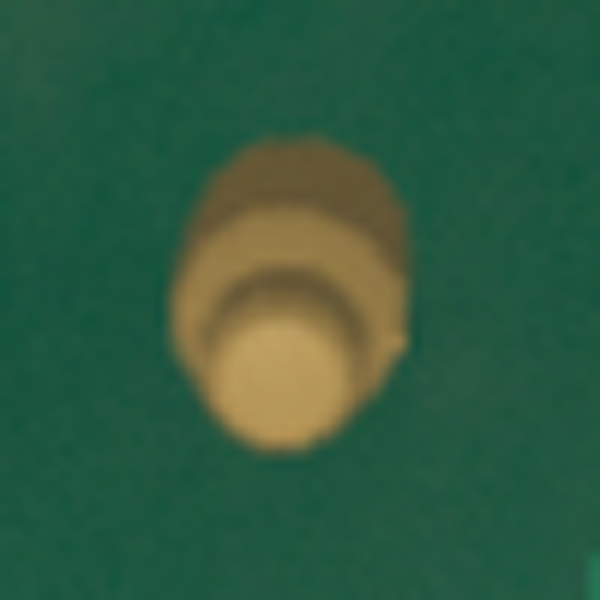

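Run:
```python
from h import *
s=r.snapshot("wrist")
print(p2w(s,238.6,197.1,31),p2w(s,239.2,191.5,20.5))
rel([460.5,-23,12],15)
```

```text
[461.83282071 -22.95285501  31.        ] [462.83536958 -22.74696639  20.5       ]
t 2.25 pos [465.6 -35.  112.4] rot [179.43  -0.44  14.17] gap 47.3 F [ 0.  -0.3  0.5] q [-10.  -9. 114.  -0.  74.  66.]
world d [  -5.1   12.  -100.4] tool d(mm) [ -2.8 -13.9 100.3]
turn [ 0.01   -0.0077 -0.0145]
```

Run:
```python
from h import *
for i in range(4):
    s=r.snapshot("wrist"); rel([462,-23,12],15)
    print(w2p(s,[462.3,-22.9,31]))
    m=cv2.cvtColor(s["image"],cv2.COLOR_BGR2HSV)[175:210,225:255]; k=(m[...,0]<30)&(m[...,1]>80)
    ys,xs=np.nonzero(k); print(xs.mean()+225,ys.mean()+175)
```

```text
t 2.3 pos [466.2 -35.  113.1] rot [179.4   -0.52  14.18] gap 46.8 F [-0.1 -0.4  0.7] q [-10.  -9. 114.  -0.  74.  66.]
world d [  -4.2   12.  -101.1] tool d(mm) [ -2.  -13.7 100.9]
turn [ 0.0105 -0.0091 -0.0143]
[238.23609603 197.3260356 ]
237.75133689839572 190.74064171122996
t 2.35 pos [466.4 -34.9 113.3] rot [179.38  -0.56  14.19] gap 47.1 F [0.5 0.8 0.7] q [-10.  -9. 114.  -0.  74.  66.]
world d [  -4.4   11.9 -101.3] tool d(mm) [ -2.4 -13.7 101.1]
turn [ 0.0108 -0.0097 -0.0142]
[238.08762384 197.87733633]
237.57027027027027 191.1081081081081
t 2.4 pos [466.5 -34.7 113.3] rot [179.38  -0.57  14.21] gap 47.0 F [ 0.7 -0.1  0.2] q [-10.  -9. 114.  -0.  74.  66.]
world d [  -4.5   11.7 -101.3] tool d(mm) [ -2.5 -13.5 101.1]
turn [ 0.0108 -0.0098 -0.0139]
[238.15843863 198.18172909]
237.61684782608697 191.49184782608697
t 2.45 pos [466.4 -34.5 113.1] rot [179.39  -0.56  14.22] gap 47.2 F [-0.  -0.1  0. ] q [-10.  -9. 114.  -0.  74.  66.]
world d [  -4.4   11.5 -101.1] tool d(mm) [ -2.4 -13.3 100.9]
turn [ 0.0107 -0.0097 -0.0136]
[238.36453581 198.30341144]
237.84636118598382 191.78436657681942
```

Call:
{"op": "carry_out", "data": {"increments": [[[-0.001, -0.007, 0.01], [0.005, -0.005, -0.007], 0.5], [[-0.001, -0.006, 0.02], [0.005, -0.005, -0.007], 0.5], [[0, 0, 0.015], [0, 0, 0], 0.5], [[0, 0, 0.005], [0, 0, 0], 0.5], [[0, 0, 0], [0, 0, 0], 0.5], [[0, 0, 0], [0, 0, 0], 0.5]]}}

```text
time: 3.05
tool_pos: [463.0, -21.8, 63.5]
tcp_rot: [179.9, -0.2, 15.1]
ft_force: [0.8, 0.1, -0.0]
finger_gap: 42.8
```

Run:
```python
from h import *
rel([462.5,-23.2,12],15)
```

```text
t 3.05 pos [463.  -21.8  63.5] rot [179.9   -0.24  15.06] gap 42.8 F [ 0.8  0.1 -0. ] q [ -9.  -5. 117.   0.  69.  66.]
world d [ -0.5  -1.4 -51.5] tool d(mm) [-1.   1.1 51.5]
turn [ 0.0017 -0.0042  0.0011]
```

Call:
{"op": "carry_out", "data": {"increments": [[[0, 0, 0.015], [0, -0.004, 0], 0.5], [[0, 0, 0.015], [0, 0, 0], 0.5], [[0, 0, 0.01], [0, 0, 0], 0.5], [[0, 0, 0.004], [0, 0, 0], 0.5], [[0, 0, 0], [0, 0, 0], 0.5], [[0, 0, 0], [0, 0, 0], 0.5]]}}

```text
time: 3.65
tool_pos: [464.9, -22.2, 18.1]
tcp_rot: [179.8, -0.2, 15.1]
ft_force: [0.1, -0.7, 0.6]
finger_gap: 42.6
```

Run:
```python
from h import *
rel([462.5,-23.2,12],15)
s=r.snapshot("wrist"); crop(s,180,180,340,300,5,"pics/w3.png")
```

```text
t 3.65 pos [464.9 -22.2  18.1] rot [ 1.7982e+02 -1.7000e-01  1.5060e+01] gap 42.6 F [ 0.1 -0.7  0.6] q [ -9.  -1. 118.  -0.  63.  66.]
world d [-2.4 -1.  -6.1] tool d(mm) [-2.6  0.3  6.1]
turn [ 0.0032 -0.0029  0.001 ]
```

View pics/w3.png

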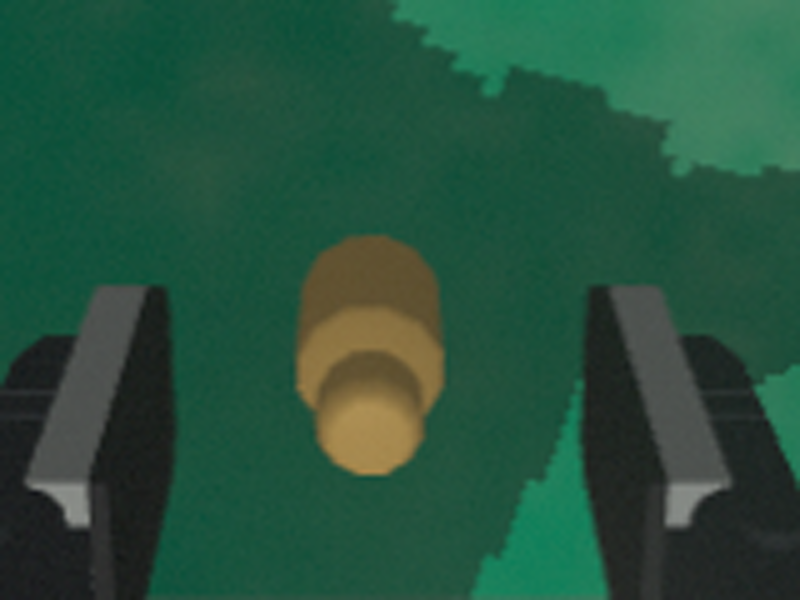

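Call:
{"op": "carry_out", "data": {"increments": [[[-0.002, 0, 0.004], [0, 0, 0], 0.5], [[-0.001, 0, 0.002], [0, 0, 0], 0.5], [[0, 0, 0], [0, 0, 0], 0.5], [[0, 0, 0], [0, 0, 0], 0.5]]}}

```text
time: 4.1
tool_pos: [462.9, -23.3, 13.0]
tcp_rot: [179.8, -0.3, 15.0]
ft_force: [-0.3, -0.1, -0.4]
finger_gap: 42.5
```

Run:
```python
from h import *
rel([462.5,-23.2,12],15)
```

```text
t 4.1 pos [462.9 -23.3  13. ] rot [179.75  -0.31  15.05] gap 42.5 F [-0.3 -0.1 -0.4] q [ -9.  -1. 118.  -0.  62.  66.]
world d [-0.4  0.1 -1. ] tool d(mm) [-0.4 -0.2  1. ]
turn [ 0.0043 -0.0054  0.0009]
```

Call:
{"op": "carry_out", "data": {"increments": [[[0, 0, 0.001], [0, 0, 0], 0.65], [[0, 0, 0], [0, 0, 0], 0.75], [[0, 0, 0], [0, 0, 0], 0.85], [[0, 0, 0], [0, 0, 0], 0.9], [[0, 0, 0], [0, 0, 0], 0.9], [[0, 0, 0], [0, 0, 0], 0.9]], "newtons": 25}}

```text
time: 4.7
tool_pos: [463.3, -23.3, 12.4]
tcp_rot: [179.7, -0.3, 15.1]
ft_force: [-0.8, -0.4, -0.2]
finger_gap: 14.3
```

Run:
```python
from h import *
rel([462.5,-23.2,12],15)
s=r.snapshot("wrist"); crop(s,180,180,340,300,5,"pics/w4.png")
```

```text
t 4.7 pos [463.3 -23.3  12.4] rot [179.73  -0.34  15.05] gap 14.3 F [-0.8 -0.4 -0.2] q [ -9.  -1. 118.  -0.  62.  66.]
world d [-0.8  0.1 -0.4] tool d(mm) [-0.7 -0.3  0.4]
turn [ 0.0046 -0.006   0.0009]
```

View pics/w4.png

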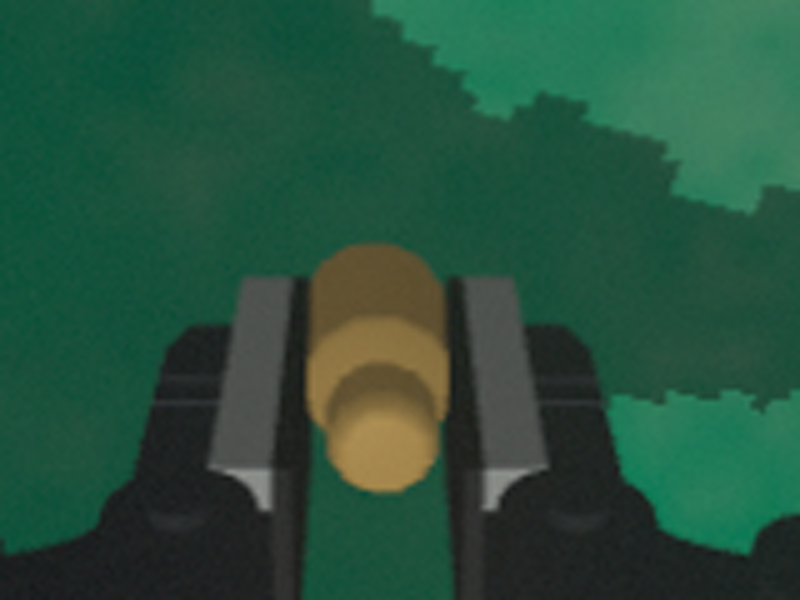

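Call:
{"op": "carry_out", "data": {"increments": [[[0, 0, -0.01], [0, 0, 0], 1], [[0, 0, -0.03], [0, 0, 0], 1], [[0, 0, -0.04], [0, 0, 0], 1], [[0, 0, -0.01], [0, 0, 0], 1], [[0, 0, 0], [0, 0, 0], 1], [[0, 0, 0], [0, 0, 0], 1]]}}

```text
time: 5.35
tool_pos: [461.5, -22.9, 106.6]
tcp_rot: [179.8, -0.3, 15.1]
ft_force: [-0.6, -0.5, -0.7]
finger_gap: 14.3
```

Run:
```python
from h import *
rel([573,11.9,95],-47)
s=r.snapshot("wrist"); cv2.imwrite("pics/w5.png",s["image"])
```

```text
t 5.35 pos [461.5 -22.9 106.6] rot [179.78  -0.26  15.05] gap 14.3 F [-0.6 -0.5 -0.7] q [ -9.  -9. 115.  -0.  74.  66.]
world d [111.5  34.8 -11.6] tool d(mm) [116.6  -4.7  12.1]
turn [ 1.000e-03 -6.100e-03  1.083e+00]
```

View pics/w5.png

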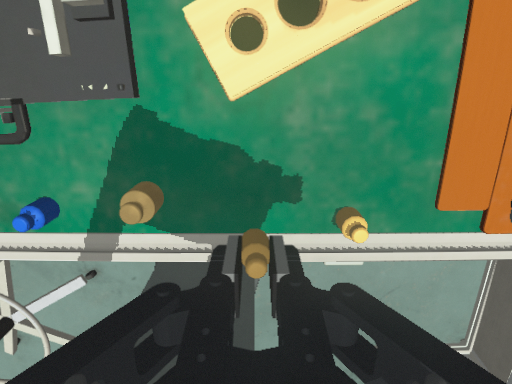

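Call:
{"op": "carry_out", "data": {"increments": [[[0.03, -0.001, 0], [0, 0, 0.03], 1], [[0.035, -0.001, 0], [0, 0, 0.03], 1], [[0.025, 0, 0], [0, 0, 0.08], 1], [[0.01, 0, 0], [0, 0, 0.12], 1], [[0, 0, 0], [0, 0, 0.14], 1], [[0, 0, 0], [0, 0, 0.14], 1], [[0, 0, 0], [0, 0, 0.14], 1], [[0, 0, 0], [0, 0, 0.14], 1], [[0, 0, 0], [0, 0, 0.14], 1], [[0, 0, 0], [0, 0, 0.08], 1], [[0, 0, 0], [0, 0, 0.03], 1], [[0, 0, 0], [0, 0, 0], 1]]}}

```text
time: 6.6
tool_pos: [547.3, 3.6, 81.2]
tcp_rot: [178.6, 1.3, -48.9]
ft_force: [-0.9, -1.3, -0.5]
finger_gap: 14.1
```

Run:
```python
from h import *
rel([573,11.9,70],-47)
s=r.snapshot("wrist"); cv2.imwrite("pics/w6.png",s["image"])
```

```text
t 6.6 pos [547.3   3.6  81.2] rot [178.63   1.25 -48.86] gap 14.1 F [-0.9 -1.3 -0.5] q [ -5.   8. 101.  -0.  73. 134.]
world d [ 25.7   8.3 -11.2] tool d(mm) [ 10.8 -25.1  10.4]
turn [ 0.0235  0.0223 -0.0323]
```

View pics/w6.png

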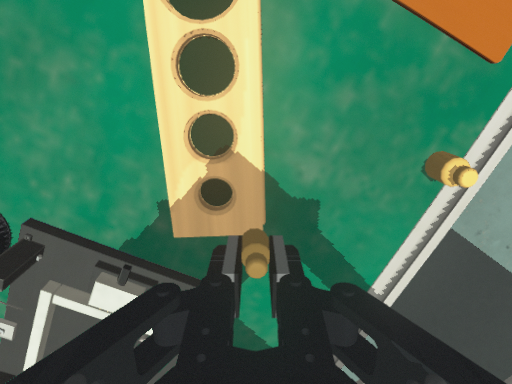

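Run:
```python
from h import *
for i in range(6): s=r.snapshot("wrist")
rel([573,11.9,70],-47)
crop(s,140,20,290,290,2.2,"pics/w7a.png"); crop(s,190,110,290,290,3.3,"pics/w7.png")
import pickle; pickle.dump(s,open("s7.pkl","wb"))
for P in ([573,11.9,26],[600.2,-17.2,26],[629.6,-48.6,26]): print(w2p(s,P))
```

```text
t 6.95 pos [548.7   3.5  83.2] rot [178.76   1.12 -48.8 ] gap 14.0 F [1.1 0.3 0.4] q [ -5.   8. 101.  -0.  73. 134.]
world d [ 24.3   8.4 -13.2] tool d(mm) [  9.9 -24.1  12.5]
turn [ 0.0213  0.0199 -0.0312]
[216.35303046 194.47218243]
[211.83080959 136.27652029]
[206.35775114  64.53791425]
```

View pics/w7.png

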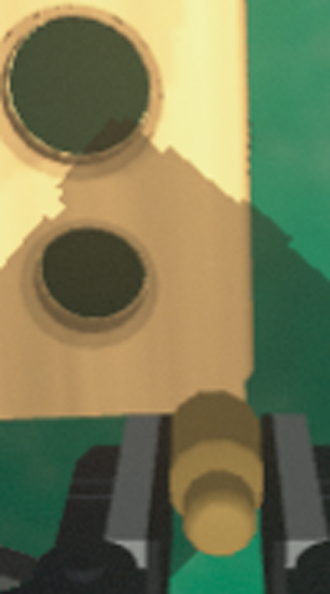

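View pics/w7a.png

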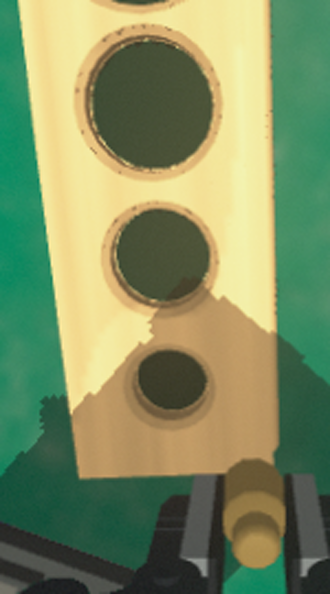

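```bash
cat >> h.py <<'E'
def held(s,pts,st=None):
    "pts: (u,v,height above TCP) -> offset in tool xy"
    from scipy.spatial.transform import Rotation as Ro
    st=st or r.sense(); R=Ro.from_euler("xyz",st["tcp_rot"],degrees=True)
    f,Rc,t=cam(s); o=R.inv().apply(-Rc.T@t-st["tool_pos"])
    for u,v,h in pts:
        P=R.inv().apply(p2w(s,u,v,st["tool_pos"][2]+h)-st["tool_pos"])
        d=P-o; print("held offset tool",(o+d*(-h-o[2])/d[2]).round(1))
E
python3 - <<'E'
from h import *
import pickle; s=pickle.load(open("s7.pkl","rb"))
for u,v in [(217.3,194.8),(212.5,136.5),(207.3,65.5)]: print(p2w(s,u,v,26))
held(s,[(256.7,268.2,18.6),(255.8,256,8)])
print(w2p(s,r.sense()["tool_pos"]))
E
```

```text
[572.3603505   11.66386815  26.        ]
[599.78673552 -17.36858205  26.        ]
[628.83928329 -48.54673501  26.        ]
held offset tool [  1.1   2.1 -18.6]
held offset tool [ 1.2  1.7 -8. ]
[252.48755141 250.03215862]
```

Run:
```python
from h import *
rel([572.6,13.2,50],-47)
```

```text
t 6.95 pos [548.7   3.5  83.2] rot [178.76   1.12 -48.8 ] gap 14.0 F [1.1 0.3 0.4] q [ -5.   8. 101.  -0.  73. 134.]
world d [ 23.9   9.7 -33.2] tool d(mm) [  9.1 -25.1  32.5]
turn [ 0.0213  0.0199 -0.0312]
```

Call:
{"op": "carry_out", "data": {"increments": [[[0.003, -0.008, 0], [0.01, 0.01, -0.015], 1], [[0.003, -0.01, 0], [0.01, 0.01, -0.015], 1], [[0.003, -0.007, 0.005], [0, 0, 0], 1], [[0, 0, 0.005], [0, 0, 0], 1], [[0, 0, 0.005], [0, 0, 0], 1], [[0, 0, 0], [0, 0, 0], 1], [[0, 0, 0], [0, 0, 0], 1]]}}

```text
time: 7.65
tool_pos: [576.0, 14.8, 66.4]
tcp_rot: [-179.9, -0.1, -46.8]
ft_force: [-1.2, -0.1, -0.7]
finger_gap: 13.8
```

Run:
```python
from h import *
rel([572.6,13.2,50],-47)
```

```text
t 7.65 pos [576.   14.8  66.4] rot [-1.7994e+02 -1.3000e-01 -4.6840e+01] gap 13.8 F [-1.2 -0.1 -0.7] q [ -4.  12.  98.  -0.  70. 133.]
world d [ -3.4  -1.6 -16.4] tool d(mm) [-1.2  3.6 16.3]
turn [-0.001  -0.0022  0.0028]
```

Call:
{"op": "carry_out", "data": {"increments": [[[-0.001, 0.003, 0.007], [0, 0, 0], 1], [[0, 0, 0.005], [0, 0, 0], 1], [[0, 0, 0.002], [0, 0, 0], 1], [[0, 0, 0], [0, 0, 0], 1], [[0, 0, 0], [0, 0, 0], 1]]}}

```text
time: 8.15
tool_pos: [572.2, 13.0, 50.8]
tcp_rot: [-180.0, -0.1, -46.9]
ft_force: [-0.2, 0.4, -0.8]
finger_gap: 14.1
```

Run:
```python
from h import *
for i in range(4): s=r.snapshot("wrist")
rel([572.6,13.2,50],-47)
cv2.imwrite("pics/w8a.png",s["image"])
crop(s,190,130,320,290,3.7,"pics/w8.png")
import pickle; pickle.dump((s,r.sense()),open("s8.pkl","wb"))
print(w2p(s,[572.6,11.8,26]))
```

```text
t 8.35 pos [572.4  13.   51.1] rot [-1.7996e+02 -1.2000e-01 -4.6870e+01] gap 13.8 F [ 0.9 -0.  -0.6] q [ -4.  12. 100.  -0.  68. 133.]
world d [ 0.2  0.2 -1.1] tool d(mm) [-0.  -0.3  1.1]
turn [-0.0007 -0.0021  0.0023]
[254.0489206  227.29907275]
```

View pics/w8.png

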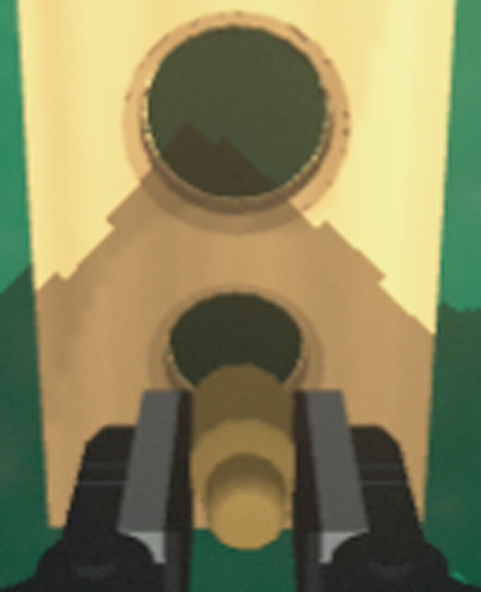

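Call:
{"op": "carry_out", "data": {"increments": [[[0, -0.0005, 0.005], [0, 0, 0], 1], [[0, 0, 0.005], [0, 0, 0], 1], [[0, 0, 0.003], [0, 0, 0], 1], [[0, 0, 0], [0, 0, 0], 1], [[0, 0, 0], [0, 0, 0], 1]]}}

```text
time: 8.85
tool_pos: [573.0, 13.4, 36.9]
tcp_rot: [-180.0, -0.1, -46.9]
ft_force: [0.4, -0.3, -1.0]
finger_gap: 14.1
```

Run:
```python
from h import *
for i in range(2): s=r.snapshot("wrist")
rel([572.6,13.2,28.4],-47)
crop(s,190,130,320,290,3.7,"pics/w9.png")
```

```text
t 8.95 pos [573.   13.4  37.1] rot [-1.7995e+02 -1.3000e-01 -4.6870e+01] gap 14.1 F [-0.5 -0.2 -1.4] q [ -4.  13. 100.  -0.  67. 133.]
world d [-0.4 -0.2 -8.7] tool d(mm) [-0.1  0.5  8.7]
turn [-0.0009 -0.0023  0.0023]
```

View pics/w9.png

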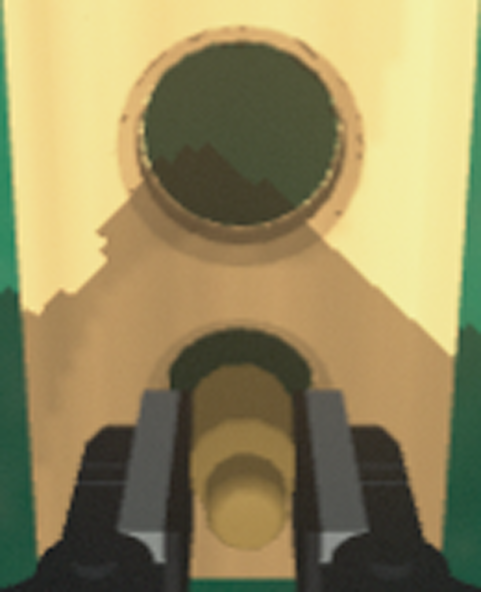

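Call:
{"op": "carry_out", "data": {"increments": [[[0, 0, 0.003], [0, 0, 0], 1], [[0, 0, 0.003], [0, 0, 0], 1], [[0, 0, 0.001], [0, 0, 0], 1], [[0, 0, 0], [0, 0, 0], 1], [[0, 0, 0], [0, 0, 0], 1]]}}

```text
time: 9.45
tool_pos: [573.3, 13.4, 29.8]
tcp_rot: [-179.9, -0.2, -46.9]
ft_force: [0.4, -0.8, -1.4]
finger_gap: 13.9
```

Run:
```python
from h import *
for i in range(2): s=r.snapshot("wrist")
rel([572.6,13.2,28.4],-47)
crop(s,190,130,320,290,3.7,"pics/w10.png")
```

```text
t 9.55 pos [573.3  13.4  29.9] rot [-1.7992e+02 -1.6000e-01 -4.6870e+01] gap 14.2 F [-0.  -0.6 -0.7] q [ -4.  14. 100.  -0.  66. 133.]
world d [-0.7 -0.2 -1.5] tool d(mm) [-0.3  0.7  1.5]
turn [-0.0014 -0.0028  0.0023]
```

View pics/w10.png

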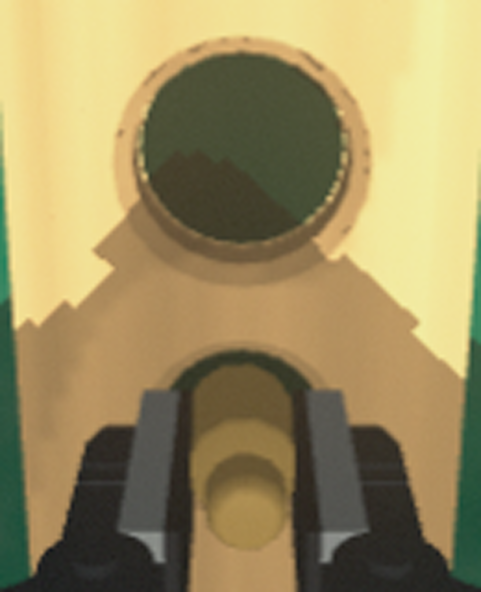

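Call:
{"op": "carry_out", "data": {"increments": [[[0, 0, 0.001], [0, 0, 0], 1], [[0, 0, 0.001], [0, 0, 0], 1], [[0, 0, 0], [0, 0, 0], 1]]}}

```text
time: 9.85
tool_pos: [573.8, 13.3, 28.5]
tcp_rot: [-179.9, -0.2, -46.9]
ft_force: [-0.1, -0.7, 0.1]
finger_gap: 14.0
```

Call:
{"op": "carry_out", "data": {"increments": [[[-0.0005, 0, 0.0008], [0, 0, 0], 1], [[0, 0, 0.0005], [0, 0, 0], 1], [[0, 0, 0], [0, 0, 0], 1]]}}

```text
time: 10.15
tool_pos: [574.2, 13.3, 28.5]
tcp_rot: [-179.9, -0.3, -46.9]
ft_force: [-0.5, 0.2, 0.3]
finger_gap: 13.8
```

Call:
{"op": "carry_out", "data": {"increments": [[[-0.001, 0, 0.002], [0, 0, 0], 1], [[0, 0, 0.001], [0, 0, 0], 1]]}}

```text
time: 10.35
tool_pos: [575.0, 13.3, 28.1]
tcp_rot: [-179.8, -0.5, -46.9]
ft_force: [-5.2, -0.8, 10.1]
finger_gap: 14.5
```

Run:
```python
from h import *
rel([572.6,13.2,28.4],-47)
s=r.snapshot("wrist"); crop(s,190,130,320,290,3.7,"pics/w11.png")
```

```text
t 10.35 pos [575.   13.3  28.1] rot [-179.8    -0.45  -46.86] gap 14.5 F [-5.2 -0.8 10.1] q [ -4.  14. 100.  -0.  65. 133.]
world d [-2.4 -0.1  0.3] tool d(mm) [-1.6  1.8 -0.3]
turn [-0.0035 -0.0079  0.0024]
```

View pics/w11.png

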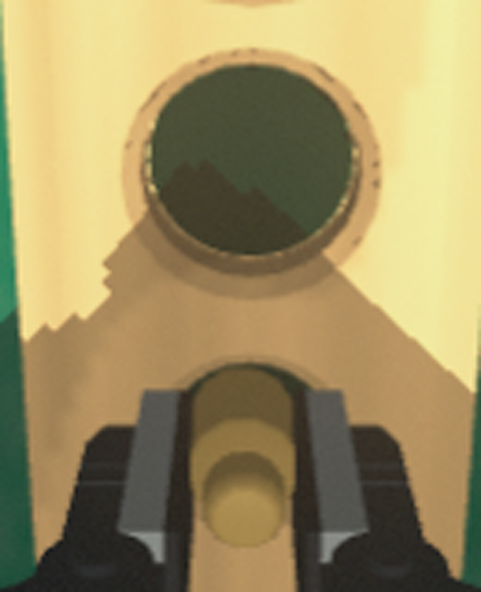

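Call:
{"op": "carry_out", "data": {"increments": [[[-0.001, 0.001, -0.0005], [0, 0, 0], 1], [[0, 0, 0], [0, 0, 0], 0.8], [[0, 0, 0], [0, 0, 0], 0.7], [[0, 0, 0], [0, 0, 0], 0.6], [[0, 0, 0], [0, 0, 0], 0.55], [[0, 0, 0], [0, 0, 0], 0.55]]}}

```text
time: 11.0
tool_pos: [573.4, 13.7, 27.8]
tcp_rot: [-179.8, -0.4, -46.9]
ft_force: [-0.1, 0.7, -0.0]
finger_gap: 38.4
```

Run:
```python
from h import *
rel([572.6,13.2,28.4],-47)
s=r.snapshot("wrist"); crop(s,190,130,320,290,3.7,"pics/w12.png")
```

```text
t 11.0 pos [573.4  13.7  27.8] rot [-179.78   -0.43  -46.86] gap 38.4 F [-0.1  0.7 -0. ] q [ -4.  14. 100.  -0.  65. 133.]
world d [-0.8 -0.5  0.6] tool d(mm) [-0.2  0.9 -0.6]
turn [-0.0038 -0.0076  0.0024]
```

View pics/w12.png

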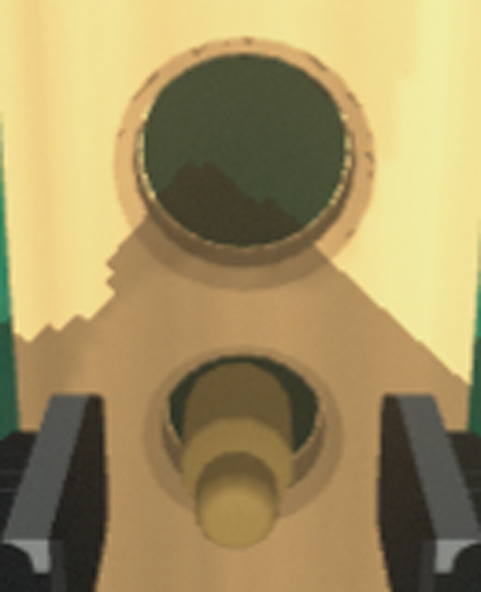

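Call:
{"op": "carry_out", "data": {"increments": [[[0, 0, -0.015], [0, 0, 0], 0.45], [[0, 0, -0.03], [0, 0, 0], 0.45], [[0, 0, -0.04], [0, 0, 0], 0.45], [[0, 0, -0.03], [0, 0, 0], 0.45], [[0, 0, 0], [0, 0, -0.05], 0.45], [[0, 0, -0.002], [0, 0, -0.13], 0.45], [[0, 0, -0.002], [0, 0, -0.14], 0.45], [[0, 0, -0.002], [0, 0, -0.14], 0.45], [[0, 0, -0.002], [0, 0, -0.14], 0.45], [[0, 0, -0.002], [0, 0, -0.14], 0.45], [[0, 0, 0], [0, 0, -0.13], 0.45], [[0, 0, 0], [0, 0, -0.05], 0.45]]}}

```text
time: 12.25
tool_pos: [574.4, 14.0, 173.5]
tcp_rot: [179.6, -1.1, 8.0]
ft_force: [-0.2, -0.4, -0.0]
finger_gap: 47.2
```

Run:
```python
from h import *
rel([456,-109,100],15)
```

```text
t 12.25 pos [574.4  14.  173.5] rot [179.65  -1.06   7.97] gap 47.2 F [-0.2 -0.4 -0. ] q [-4.  4. 95. -0. 80. 78.]
world d [-118.4 -123.   -73.5] tool d(mm) [-135.7  105.    71.7]
turn [ 0.0073 -0.0182 -0.1227]
```

Call:
{"op": "carry_out", "data": {"increments": [[[-0.03, 0.022, 0.005], [0, -0.01, -0.06], 0.45], [[-0.036, 0.024, 0.01], [0, -0.005, -0.06], 0.45], [[-0.036, 0.022, 0.015], [0, 0, 0], 0.45], [[-0.03, 0.016, 0.015], [0, 0, 0], 0.45], [[-0.01, 0.006, 0.01], [0, 0, 0], 0.45], [[0, 0, 0], [0, 0, 0], 0.45], [[0, 0, 0], [0, 0, 0], 0.45], [[0, 0, 0], [0, 0, 0], 0.45]]}}

```text
time: 13.05
tool_pos: [457.6, -107.9, 126.5]
tcp_rot: [179.3, -0.9, 15.4]
ft_force: [0.2, -0.0, 0.1]
finger_gap: 47.1
```

Run:
```python
from h import *
for i in range(4): s=r.snapshot("wrist")
rel([456,-109,100],15)
cv2.imwrite("pics/w13.png",s["image"]); u,v=w2p(s,[456,-109,24]).astype(int); print(u,v)
crop(s,u-25,v-25,u+25,v+25,12,"pics/w13c.png"); print(u-25,v-25)
import pickle; pickle.dump((s,r.sense()),open("s13.pkl","wb"))
```

```text
t 13.25 pos [ 457.4 -107.9  126. ] rot [179.26  -0.83  15.44] gap 47.1 F [ 0.5 -0.4 -0.2] q [-19. -10. 114.  -0.  75.  55.]
world d [ -1.4  -1.1 -26. ] tool d(mm) [-2.   0.4 26. ]
turn [ 0.0128 -0.0145  0.0077]
254 191
229 166
```

View pics/w13c.png

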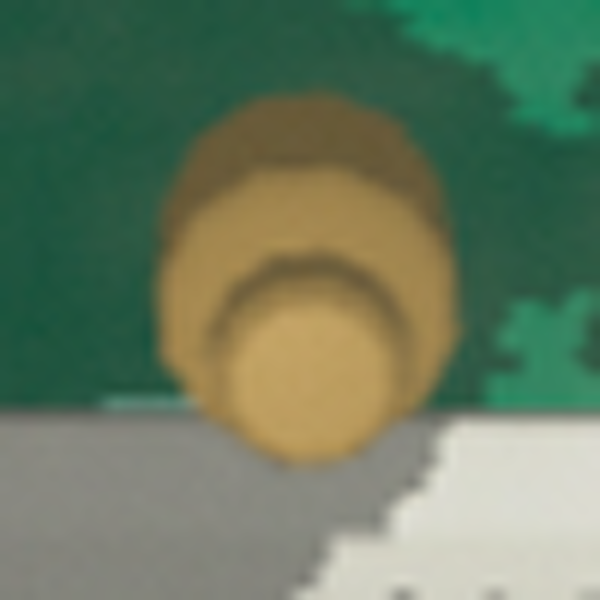

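View pics/w13.png

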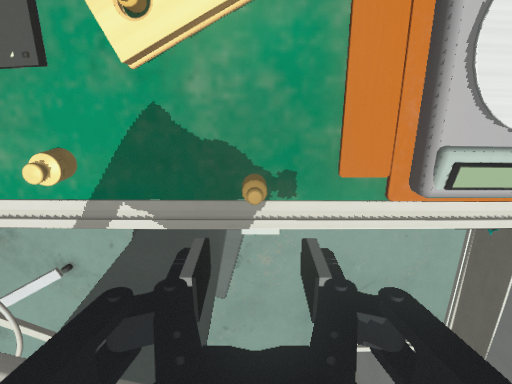

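Run:
```python
from h import *
import pickle; s,_=pickle.load(open("s13.pkl","rb"))
print(p2w(s,254.75,192.3,24),p2w(s,255.1,197.7,37))
rel([456,-109.5,60],15)
```

```text
[ 455.44567283 -109.08543399   24.        ] [ 455.20216821 -109.29397382   37.        ]
t 13.25 pos [ 457.4 -107.9  126. ] rot [179.26  -0.83  15.44] gap 47.1 F [ 0.5 -0.4 -0.2] q [-19. -10. 114.  -0.  75.  55.]
world d [ -1.4  -1.6 -66. ] tool d(mm) [-2.7  0.3 66. ]
turn [ 0.0128 -0.0145  0.0077]
```

Call:
{"op": "carry_out", "data": {"increments": [[[-0.001, 0, 0.02], [0.006, -0.007, 0.004], 0.5], [[-0.001, 0, 0.03], [0.006, -0.007, 0.004], 0.5], [[0, 0, 0.01], [0, 0, 0], 0.5], [[0, 0, 0], [0, 0, 0], 0.5], [[0, 0, 0], [0, 0, 0], 0.5]]}}

```text
time: 13.75
tool_pos: [459.1, -107.6, 66.9]
tcp_rot: [179.9, -0.2, 15.2]
ft_force: [0.1, 0.7, -0.4]
finger_gap: 42.6
```

Run:
```python
from h import *
rel([455.7,-109.5,12],15)
```

```text
t 13.75 pos [ 459.1 -107.6   66.9] rot [179.87  -0.18  15.17] gap 42.6 F [ 0.1  0.7 -0.4] q [-19.  -4. 115.  -0.  69.  55.]
world d [ -3.4  -1.9 -54.9] tool d(mm) [-4.   0.8 54.9]
turn [ 0.0023 -0.0032  0.003 ]
```

Call:
{"op": "carry_out", "data": {"increments": [[[-0.003, 0, 0.01], [0, -0.003, 0], 0.5], [[-0.002, 0, 0.015], [0, 0, 0], 0.5], [[-0.001, 0, 0.014], [0, 0, 0], 0.5], [[0, 0, 0.006], [0, 0, 0], 0.5], [[0, 0, 0], [0, 0, 0], 0.5], [[0, 0, 0], [0, 0, 0], 0.5]]}}

```text
time: 14.35
tool_pos: [456.8, -110.6, 24.7]
tcp_rot: [179.6, -0.4, 15.2]
ft_force: [-0.3, 0.8, 1.0]
finger_gap: 42.8
```

Run:
```python
from h import *
rel([455.7,-109.5,12],15)
s=r.snapshot("wrist"); crop(s,180,180,340,300,5,"pics/w14.png")
```

```text
t 14.35 pos [ 456.8 -110.6   24.7] rot [179.57  -0.39  15.22] gap 42.8 F [-0.3  0.8  1. ] q [-20.  -1. 117.  -0.  63.  55.]
world d [ -1.1   1.1 -12.7] tool d(mm) [-0.9 -1.5 12.7]
turn [ 0.0075 -0.0068  0.0037]
```

View pics/w14.png

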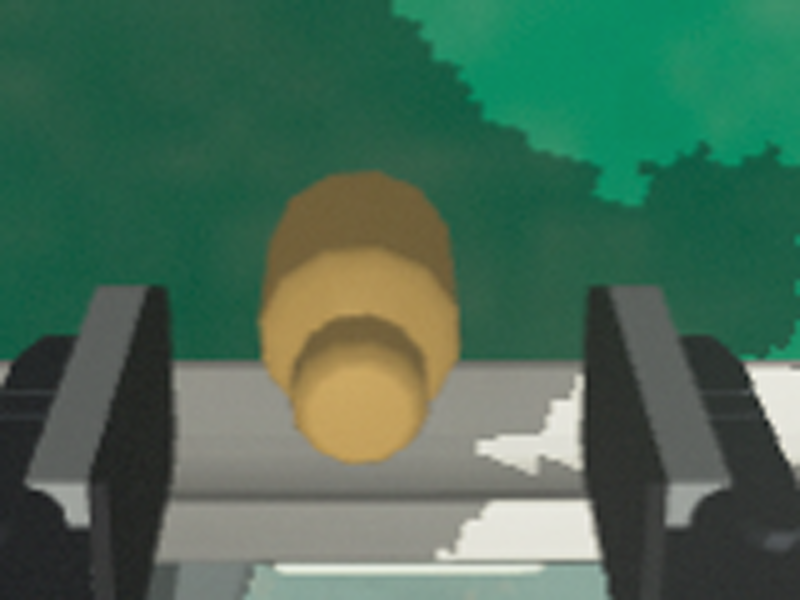

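Call:
{"op": "carry_out", "data": {"increments": [[[-0.0005, -0.0015, 0.006], [0.003, -0.004, 0], 0.5], [[0, 0, 0.005], [0.003, -0.002, 0], 0.5], [[0, 0, 0], [0, 0, 0], 0.5], [[0, 0, 0], [0, 0, 0], 0.5]]}}

```text
time: 14.8
tool_pos: [457.4, -109.7, 14.5]
tcp_rot: [179.8, -0.2, 15.2]
ft_force: [0.2, 0.1, -0.6]
finger_gap: 42.8
```

Run:
```python
from h import *
rel([455.7,-109.2,12],15)
s=r.snapshot("wrist"); crop(s,180,180,340,300,5,"pics/w15.png")
```

```text
t 14.8 pos [ 457.4 -109.7   14.5] rot [ 1.7984e+02 -1.6000e-01  1.5220e+01] gap 42.8 F [ 0.2  0.1 -0.6] q [-20.   0. 117.  -0.  63.  55.]
world d [-1.7  0.5 -2.5] tool d(mm) [-1.5 -0.9  2.4]
turn [ 0.0027 -0.0028  0.0038]
```

View pics/w15.png

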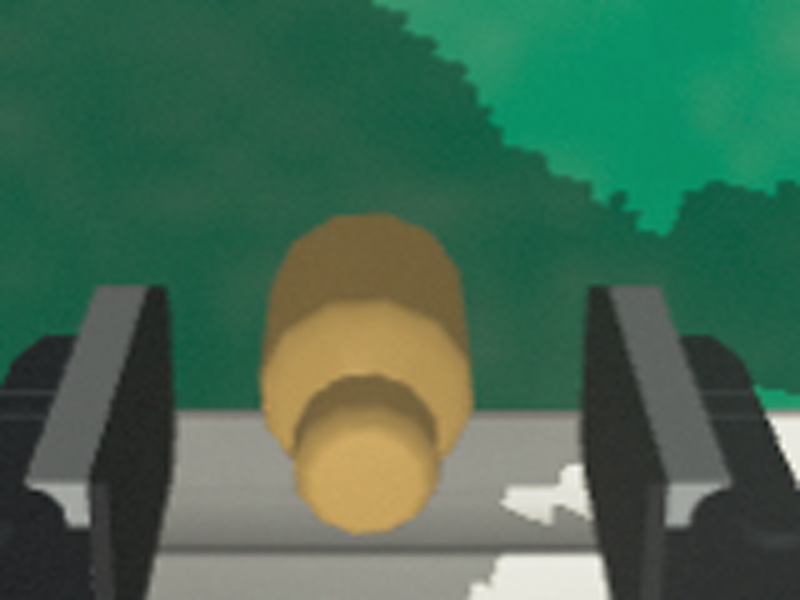

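Call:
{"op": "carry_out", "data": {"increments": [[[-0.001, -0.001, 0.0015], [0, 0, 0], 0.5], [[0, 0, 0.0005], [0, 0, 0], 0.55], [[0, 0, 0], [0, 0, 0], 0.65], [[0, 0, 0], [0, 0, 0], 0.7], [[0, 0, 0], [0, 0, 0], 0.8], [[0, 0, 0], [0, 0, 0], 0.9], [[0, 0, 0], [0, 0, 0], 0.9]], "newtons": 30}}

```text
time: 15.55
tool_pos: [456.2, -108.9, 12.7]
tcp_rot: [179.8, -0.2, 15.2]
ft_force: [0.3, -0.1, -0.6]
finger_gap: 20.2
```

Run:
```python
from h import *
rel([455.7,-109.2,12],15)
s=r.snapshot("wrist"); crop(s,180,180,340,300,5,"pics/w16.png")
```

```text
t 15.55 pos [ 456.2 -108.9   12.7] rot [179.84  -0.18  15.22] gap 20.2 F [ 0.3 -0.1 -0.6] q [-20.   0. 117.  -0.  62.  55.]
world d [-0.5 -0.3 -0.7] tool d(mm) [-0.6  0.1  0.7]
turn [ 0.0029 -0.0031  0.0038]
```

View pics/w16.png

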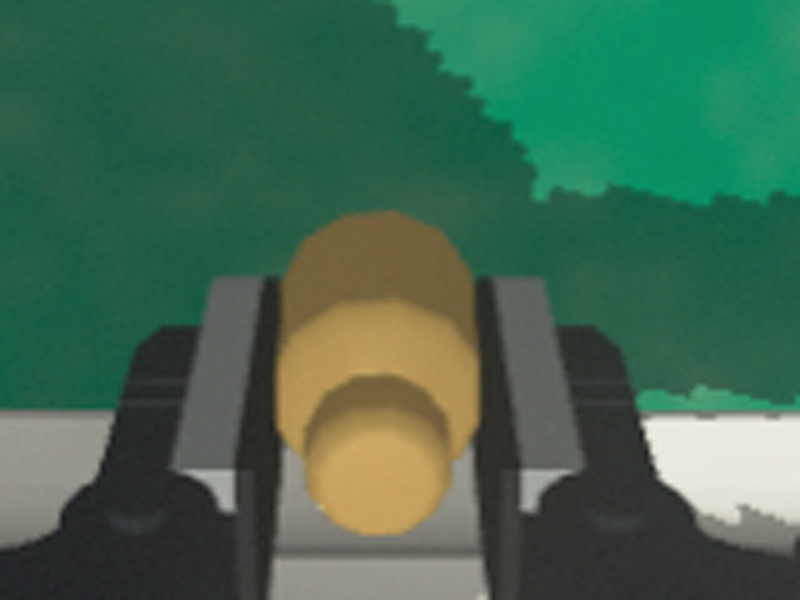

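Call:
{"op": "carry_out", "data": {"increments": [[[0, 0, -0.01], [0, 0, 0], 1], [[0, 0, -0.03], [0, 0, 0], 1], [[0, 0, -0.04], [0, 0, 0], 1], [[0, 0, -0.02], [0, 0, 0], 1], [[0.025, -0.008, -0.002], [0, 0, 0], 1], [[0.036, -0.012, -0.002], [0, 0, 0], 1], [[0.036, -0.012, -0.002], [0, 0, 0], 1], [[0.036, -0.012, -0.002], [0, 0, 0], 1], [[0.02, -0.005, 0], [0, 0, 0], 1], [[0, 0, 0], [0, 0, 0], 1]]}}

```text
time: 16.6
tool_pos: [595.4, -18.3, 132.0]
tcp_rot: [179.8, -0.4, 15.1]
ft_force: [-0.6, -1.7, -0.5]
finger_gap: 20.1
```

Run:
```python
from h import *
rel([600,-17.3,95],-47)
```

```text
t 16.6 pos [595.4 -18.3 132. ] rot [179.76  -0.37  15.06] gap 20.1 F [-0.6 -1.7 -0.5] q [-7. 10. 93. -0. 77. 68.]
world d [  4.6   1.  -37. ] tool d(mm) [ 4.5  0.  37. ]
turn [ 3.0000e-04 -8.2000e-03  1.0831e+00]
```

Call:
{"op": "carry_out", "data": {"increments": [[[0.001, 0, 0], [0, 0, 0.06], 1], [[0.001, 0, 0], [0, 0, 0.12], 1], [[0, 0, 0], [0, 0, 0.14], 1], [[0, 0, 0], [0, 0, 0.14], 1], [[0, 0, 0], [0, 0, 0.14], 1], [[0, 0, 0], [0, 0, 0.14], 1], [[0, 0, 0], [0, 0, 0.14], 1], [[0, 0, 0], [0, 0, 0.12], 1], [[0, 0, 0], [0, 0, 0.05], 1], [[0, 0, 0], [0, 0, 0], 1], [[0, 0, 0], [0, 0, 0], 1]]}}

```text
time: 17.7
tool_pos: [590.6, -21.8, 135.6]
tcp_rot: [179.9, -0.2, -47.6]
ft_force: [0.2, -0.2, -1.5]
finger_gap: 19.7
```

Run:
```python
from h import *
s=r.snapshot("wrist");rel([600,-17.3,65],-47)
cv2.imwrite("pics/w17.png",s["image"])
import pickle; pickle.dump((s,r.sense()),open("s17.pkl","wb"))
```

```text
t 17.75 pos [590.6 -21.8 135.6] rot [179.93  -0.25 -47.58] gap 19.8 F [-0.5 -1.  -0.6] q [ -7.  10.  93.  -0.  77. 131.]
world d [  9.4   4.5 -70.6] tool d(mm) [  2.7 -10.   70.6]
turn [ 0.0013 -0.0043 -0.0101]
```

View pics/w17.png

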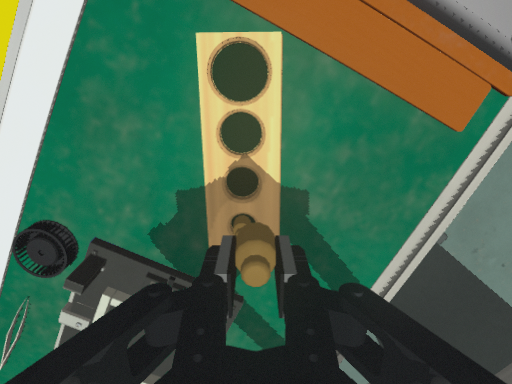

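Run:
```python
from h import *
import pickle; s,st=pickle.load(open("s17.pkl","rb"))
crop(s,220,200,290,300,6,"pics/w17c.png")
held(s,[(255.8,272.5,24.3),(255.8,273.4,24.3)],st)
```

```text
held offset tool [  2.4   1.6 -24.3]
held offset tool [  1.9   1.6 -24.3]
```

View pics/w17c.png

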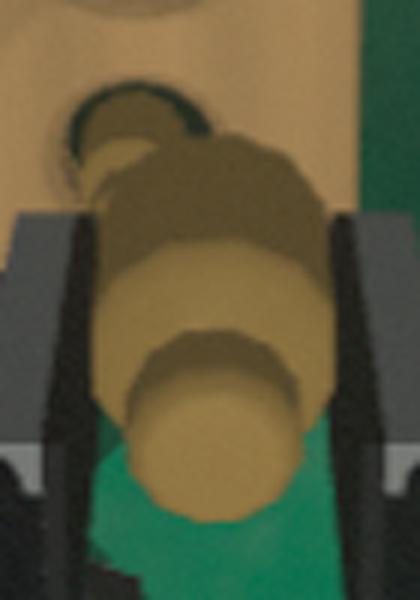

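Run:
```python
from h import *
rel([599.7,-15,52],-47)
```

```text
t 17.75 pos [590.6 -21.8 135.6] rot [179.93  -0.25 -47.58] gap 19.8 F [-0.5 -1.  -0.6] q [ -7.  10.  93.  -0.  77. 131.]
world d [  9.1   6.8 -83.6] tool d(mm) [  0.8 -11.4  83.6]
turn [ 0.0013 -0.0043 -0.0101]
```

Call:
{"op": "carry_out", "data": {"increments": [[[0, -0.006, 0], [0, -0.004, -0.01], 1], [[0, -0.005, 0.01], [0, 0, 0], 1], [[0, 0, 0.02], [0, 0, 0], 1], [[0, 0, 0.02], [0, 0, 0], 1], [[0, 0, 0.015], [0, 0, 0], 1], [[0, 0, 0.003], [0, 0, 0], 1], [[0, 0, 0], [0, 0, 0], 1], [[0, 0, 0], [0, 0, 0], 1]]}}

```text
time: 18.55
tool_pos: [600.2, -12.6, 63.4]
tcp_rot: [179.9, 0.0, -46.6]
ft_force: [0.2, 0.0, -1.3]
finger_gap: 20.1
```

Run:
```python
from h import *
rel([599.7,-15,52],-47)
```

```text
t 18.55 pos [600.2 -12.6  63.4] rot [ 1.7995e+02  2.0000e-02 -4.6640e+01] gap 20.1 F [ 0.2  0.  -1.3] q [ -6.  16.  94.  -0.  70. 131.]
world d [ -0.5  -2.4 -11.4] tool d(mm) [ 1.4  2.  11.4]
turn [0.0009 0.0003 0.0062]
```

Call:
{"op": "carry_out", "data": {"increments": [[[0.001, 0.002, 0.005], [0, 0, 0.005], 1], [[0, 0, 0.005], [0, 0, 0], 1], [[0, 0, 0], [0, 0, 0], 1], [[0, 0, 0], [0, 0, 0], 1]]}}

```text
time: 18.95
tool_pos: [601.3, -15.2, 55.2]
tcp_rot: [-179.9, -0.2, -47.0]
ft_force: [0.5, -0.6, -0.7]
finger_gap: 20.0
```

Run:
```python
from h import *
for i in range(2): s=r.snapshot("wrist")
rel([599.7,-15,28.7],-47)
crop(s,190,130,320,290,3.7,"pics/w18.png")
```

```text
t 19.05 pos [601.2 -15.1  55.2] rot [-1.799e+02 -1.600e-01 -4.696e+01] gap 20.0 F [-0.1 -0.6 -1.2] q [ -6.  16.  95.  -0.  69. 131.]
world d [ -1.5   0.1 -26.5] tool d(mm) [-1.2  1.  26.5]
turn [-0.0017 -0.0028  0.0008]
```

View pics/w18.png

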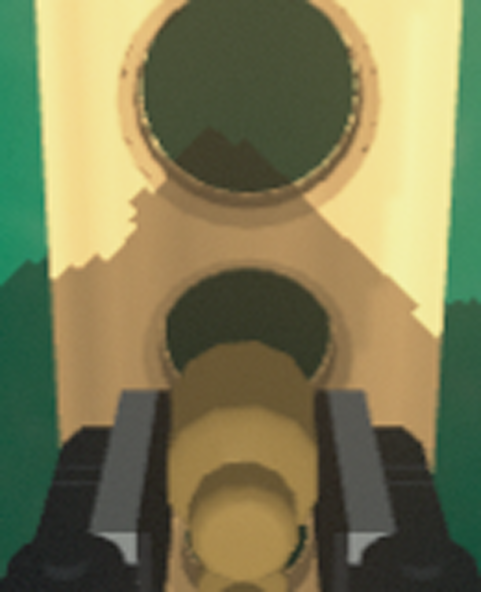

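Call:
{"op": "carry_out", "data": {"increments": [[[-0.001, 0.0008, 0.006], [0, 0, 0], 1], [[0, 0, 0.006], [0, 0, 0], 1], [[0, 0, 0.002], [0, 0, 0], 1], [[0, 0, 0], [0, 0, 0], 1], [[0, 0, 0], [0, 0, 0], 1]]}}

```text
time: 19.55
tool_pos: [599.7, -14.9, 39.8]
tcp_rot: [-179.9, -0.2, -47.0]
ft_force: [-0.6, 0.3, -0.4]
finger_gap: 20.0
```

Run:
```python
from h import *
for i in range(2): s=r.snapshot("wrist")
rel([599.7,-15,28.7],-47)
crop(s,190,130,320,290,3.7,"pics/w19.png")
```

```text
t 19.65 pos [599.8 -14.9  40.1] rot [-1.7989e+02 -1.7000e-01 -4.6950e+01] gap 19.8 F [-0.  -0.1 -1.1] q [ -6.  17.  95.  -0.  68. 131.]
world d [ -0.1  -0.1 -11.4] tool d(mm) [-0.1  0.2 11.4]
turn [-0.0019 -0.0029  0.0008]
```

View pics/w19.png

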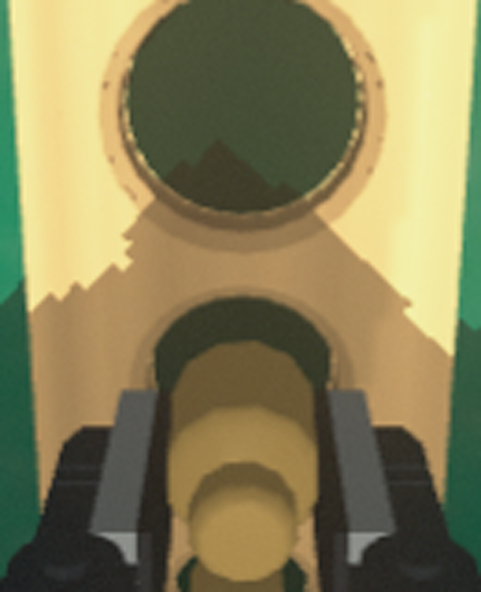

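Call:
{"op": "carry_out", "data": {"increments": [[[0.001, 0, 0.004], [0, 0, 0], 1], [[0, 0, 0.004], [0, 0, 0], 1], [[0, 0, 0.002], [0, 0, 0], 1], [[0, 0, 0], [0, 0, 0], 1], [[0, 0, 0], [0, 0, 0], 1]]}}

```text
time: 20.15
tool_pos: [600.9, -15.8, 29.4]
tcp_rot: [-179.9, -0.2, -47.0]
ft_force: [-0.8, 0.5, -1.5]
finger_gap: 20.1
```

Run:
```python
from h import *
for i in range(2): s=r.snapshot("wrist")
rel([599.7,-15,28.7],-47)
crop(s,190,130,320,290,3.7,"pics/w20.png")
```

```text
t 20.25 pos [600.9 -15.8  29.5] rot [-179.87   -0.2   -46.95] gap 20.2 F [ 0.4  0.  -0.5] q [ -6.  18.  95.  -0.  67. 131.]
world d [-1.2  0.8 -0.8] tool d(mm) [-1.4  0.4  0.8]
turn [-0.0023 -0.0034  0.0008]
```

View pics/w20.png

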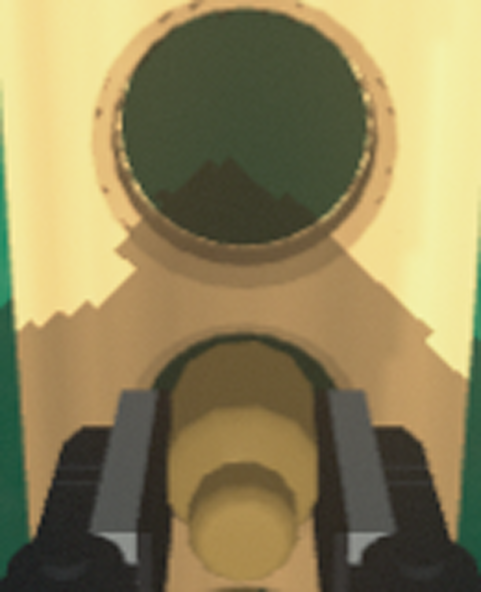

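Call:
{"op": "carry_out", "data": {"increments": [[[-0.001, 0, 0.001], [0, 0, 0], 1], [[0, 0, 0.001], [0, 0, 0], 1], [[0, 0, 0.001], [0, 0, 0], 1]]}}

```text
time: 20.55
tool_pos: [600.9, -15.2, 28.7]
tcp_rot: [-179.8, -0.3, -47.0]
ft_force: [-6.9, 0.2, 10.4]
finger_gap: 20.0
```

Call:
{"op": "carry_out", "data": {"increments": [[[-0.0008, 0.0005, -0.0005], [0, 0, 0], 1], [[0, 0, 0], [0, 0, 0], 0.72], [[0, 0, 0], [0, 0, 0], 0.65], [[0, 0, 0], [0, 0, 0], 0.55], [[0, 0, 0], [0, 0, 0], 0.5], [[0, 0, 0], [0, 0, 0], 0.5]]}}

```text
time: 21.15
tool_pos: [600.5, -14.8, 29.7]
tcp_rot: [-179.8, -0.3, -46.9]
ft_force: [0.4, -0.0, -0.4]
finger_gap: 42.6
```

Run:
```python
from h import *
for i in range(2): s=r.snapshot("wrist")
rel([599.7,-15,28.7],-47)
crop(s,180,130,330,290,3.6,"pics/w21.png")
```

```text
t 21.25 pos [600.4 -14.8  29.7] rot [-179.79   -0.31  -46.94] gap 42.6 F [-0.1  0.1  0.1] q [ -6.  18.  96.  -0.  66. 131.]
world d [-0.7 -0.2 -1. ] tool d(mm) [-0.4  0.7  1. ]
turn [-0.0037 -0.0055  0.001 ]
```

View pics/w21.png

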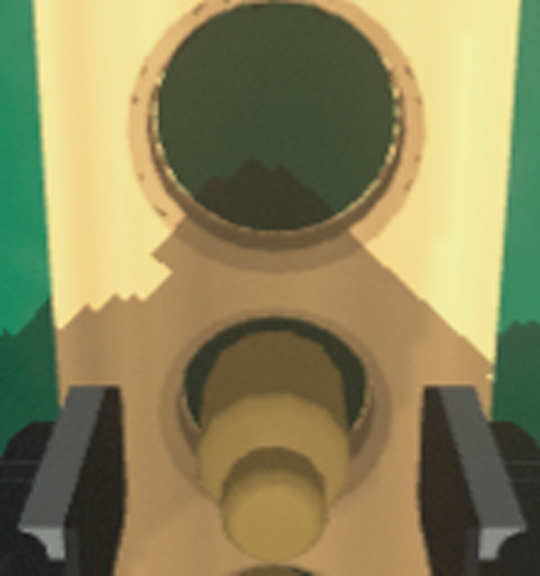

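Call:
{"op": "carry_out", "data": {"increments": [[[0, 0, -0.015], [0, 0, 0], 0.4], [[0, 0, -0.03], [0, 0, 0], 0.4], [[0, 0, -0.04], [0, 0, 0], 0.4], [[0, 0, -0.03], [0, 0, 0], 0.4], [[0, 0, 0], [0, 0, -0.06], 0.4], [[0, 0, -0.001], [0, 0, -0.14], 0.4], [[0, 0, -0.001], [0, 0, -0.14], 0.4], [[0, 0, -0.001], [0, 0, -0.14], 0.4], [[0, 0, -0.001], [0, 0, -0.14], 0.4], [[0, 0, -0.001], [0, 0, -0.14], 0.4], [[0, 0, 0], [0, 0, -0.14], 0.4], [[0, 0, 0], [0, 0, -0.12], 0.4]]}}

```text
time: 22.45
tool_pos: [601.9, -14.9, 170.4]
tcp_rot: [179.6, -0.9, 13.7]
ft_force: [0.2, -0.3, 0.5]
finger_gap: 51.6
```

Run:
```python
from h import *
rel([430,63,100],15)
```

```text
t 22.45 pos [601.9 -14.9 170.4] rot [179.61  -0.95  13.71] gap 51.6 F [ 0.2 -0.3  0.5] q [-6.  9. 90. -0. 80. 70.]
world d [-171.9   77.9  -70.4] tool d(mm) [-149.6 -116.8   67.2]
turn [ 0.0071 -0.0165 -0.0226]
```

Call:
{"op": "carry_out", "data": {"increments": [[[-0.025, -0.02, 0.003], [0.004, -0.008, 0], 0.4], [[-0.035, -0.028, 0.005], [0.003, -0.008, 0], 0.4], [[-0.035, -0.028, 0.008], [0, 0, 0], 0.4], [[-0.03, -0.024, 0.01], [0, 0, 0], 0.4], [[-0.018, -0.012, 0.01], [0, 0, 0], 0.4], [[0, 0, 0.005], [0, 0, 0], 0.4], [[0, 0, 0], [0, 0, 0], 0.4], [[0, 0, 0], [0, 0, 0], 0.4], [[0, 0, 0], [0, 0, 0], 0.4]]}}

```text
time: 23.35
tool_pos: [435.8, 60.6, 136.8]
tcp_rot: [179.8, -0.8, 13.9]
ft_force: [0.5, 0.4, -0.9]
finger_gap: 51.1
```

Run:
```python
from h import *
for i in range(3): s=r.snapshot("wrist")
rel([430.4,63,100],15)
cv2.imwrite("pics/w22.png",s["image"]); u,v=w2p(s,[430.4,63,30]).astype(int); print(u-30,v-30)
crop(s,u-30,v-30,u+30,v+30,10,"pics/w22c.png")
import pickle; pickle.dump((s,r.sense()),open("s22.pkl","wb"))
```

```text
t 23.5 pos [435.5  60.7 136.3] rot [179.82  -0.74  13.94] gap 51.3 F [ 0.1 -0.4  0.8] q [  1. -15. 117.  -0.  77.  77.]
world d [ -5.1   2.3 -36.3] tool d(mm) [-4.8 -3.6 36.3]
turn [ 0.0033 -0.0129 -0.0186]
220 162
```

View pics/w22c.png

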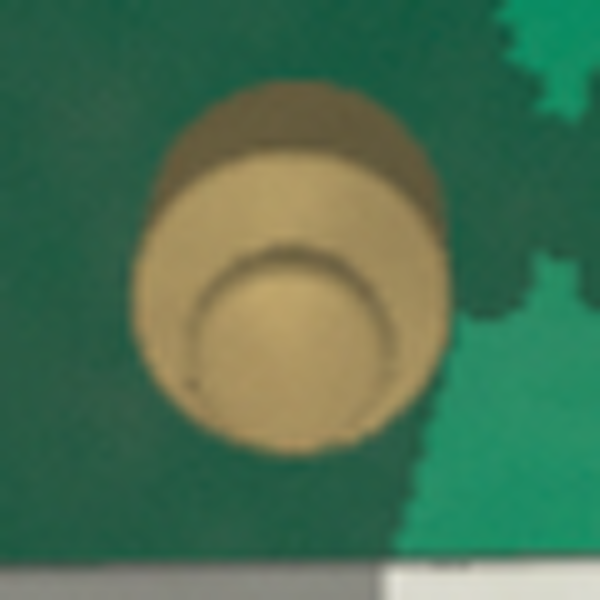

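Run:
```python
from h import *
import pickle; s,_=pickle.load(open("s22.pkl","rb"))
print(p2w(s,249.2,192.1,25),p2w(s,249.3,197.8,42))
rel([429.8,63.3,60],15)
```

```text
[429.18820414  64.280591    25.        ] [429.92196959  64.09861524  42.        ]
t 23.5 pos [435.5  60.7 136.3] rot [179.82  -0.74  13.94] gap 51.3 F [ 0.1 -0.4  0.8] q [  1. -15. 117.  -0.  77.  77.]
world d [ -5.7   2.6 -76.3] tool d(mm) [-5.8 -4.2 76.2]
turn [ 0.0033 -0.0129 -0.0186]
```

Call:
{"op": "carry_out", "data": {"increments": [[[-0.003, -0.002, 0.02], [0.003, -0.006, -0.009], 0.4], [[-0.003, -0.002, 0.03], [0, -0.006, -0.009], 0.4], [[-0.001, 0, 0.015], [0, 0, 0], 0.4], [[0, 0, 0], [0, 0, 0], 0.4], [[0, 0, 0], [0, 0, 0], 0.4], [[0, 0, 0], [0, 0, 0], 0.4]]}}

```text
time: 24.1
tool_pos: [431.5, 61.9, 72.0]
tcp_rot: [179.9, -0.2, 14.9]
ft_force: [-0.6, -0.1, 0.5]
finger_gap: 51.4
```

Run:
```python
from h import *
rel([429.8,63.6,12],15)
```

```text
t 24.1 pos [431.5  61.9  72. ] rot [179.94  -0.21  14.88] gap 51.4 F [-0.6 -0.1  0.5] q [  1. -11. 120.  -0.  70.  77.]
world d [ -1.7   1.7 -60. ] tool d(mm) [-1.4 -2.1 60. ]
turn [ 0.0011 -0.0036 -0.0021]
```

Call:
{"op": "carry_out", "data": {"increments": [[[-0.002, -0.002, 0.012], [0, -0.003, 0], 0.4], [[-0.001, 0, 0.018], [0, 0, 0], 0.4], [[-0.001, 0, 0.014], [0, 0, 0], 0.4], [[0, 0, 0.006], [0, 0, 0], 0.4], [[0, 0, 0], [0, 0, 0], 0.4], [[0, 0, 0], [0, 0, 0], 0.4]]}}

```text
time: 24.7
tool_pos: [430.7, 63.2, 23.0]
tcp_rot: [179.8, -0.4, 14.9]
ft_force: [0.5, -0.8, 0.8]
finger_gap: 51.2
```

Run:
```python
from h import *
rel([429.8,63.6,12],15)
s=r.snapshot("wrist"); crop(s,180,180,340,300,5,"pics/w23.png")
```

```text
t 24.7 pos [430.7  63.2  23. ] rot [179.84  -0.45  14.86] gap 51.2 F [ 0.5 -0.8  0.8] q [  2.  -6. 122.  -0.  64.  77.]
world d [ -0.9   0.4 -11. ] tool d(mm) [-0.8 -0.6 11. ]
turn [ 0.0028 -0.0078 -0.0024]
```

View pics/w23.png

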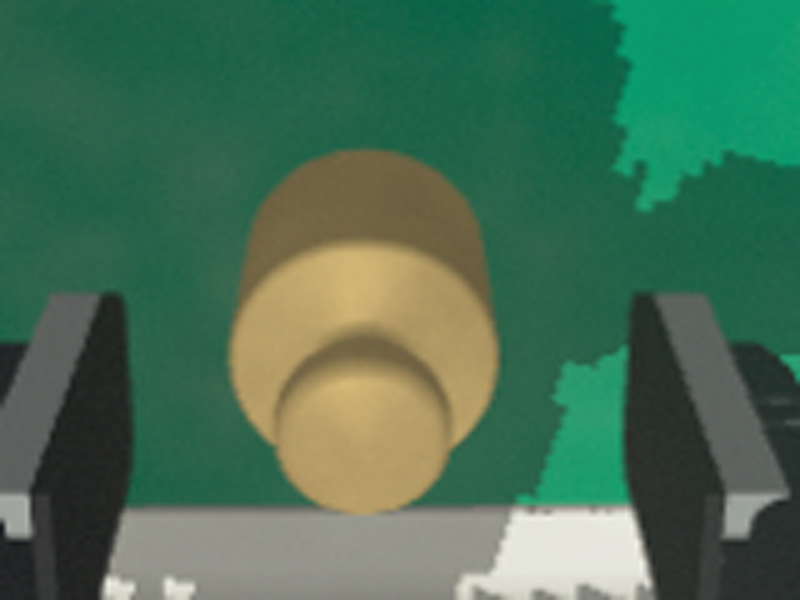

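Call:
{"op": "carry_out", "data": {"increments": [[[-0.001, -0.001, 0.006], [0.002, -0.004, 0], 0.4], [[-0.0005, -0.0005, 0.004], [0, -0.003, 0], 0.4], [[0, 0, 0.001], [0, 0, 0], 0.4], [[0, 0, 0], [0, 0, 0], 0.4], [[0, 0, 0], [0, 0, 0], 0.4]]}}

```text
time: 25.25
tool_pos: [430.4, 64.5, 12.8]
tcp_rot: [179.9, -0.2, 14.9]
ft_force: [0.5, -1.1, 0.3]
finger_gap: 51.1
```

Run:
```python
from h import *
rel([429.8,64,12],15)
s=r.snapshot("wrist"); crop(s,180,180,340,300,5,"pics/w24.png")
```

```text
t 25.25 pos [430.4  64.5  12.8] rot [179.92  -0.19  14.86] gap 51.1 F [ 0.5 -1.1  0.3] q [  2.  -5. 122.  -0.  63.  77.]
world d [-0.6 -0.5 -0.8] tool d(mm) [-0.7  0.3  0.8]
turn [ 0.0013 -0.0033 -0.0024]
```

View pics/w24.png

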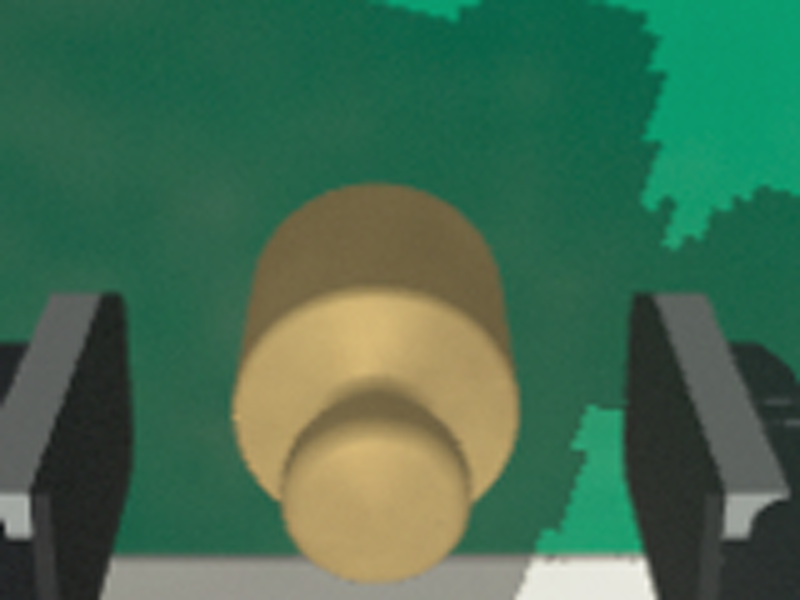

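Call:
{"op": "carry_out", "data": {"increments": [[[-0.0007, 0, 0.0005], [0, 0, 0], 0.45], [[0, 0, 0], [0, 0, 0], 0.55], [[0, 0, 0], [0, 0, 0], 0.6], [[0, 0, 0], [0, 0, 0], 0.7], [[0, 0, 0], [0, 0, 0], 0.8], [[0, 0, 0], [0, 0, 0], 0.9], [[0, 0, 0], [0, 0, 0], 0.9]], "newtons": 40}}

```text
time: 26.0
tool_pos: [429.9, 64.3, 12.8]
tcp_rot: [179.9, -0.2, 14.9]
ft_force: [-1.1, -0.7, 0.5]
finger_gap: 26.1
```

Run:
```python
from h import *
rel([429.8,64,12],15)
s=r.snapshot("wrist"); crop(s,180,180,340,300,5,"pics/w25.png")
```

```text
t 26.0 pos [429.9  64.3  12.8] rot [179.92  -0.23  14.86] gap 26.1 F [-1.1 -0.7  0.5] q [  2.  -5. 122.  -0.  63.  77.]
world d [-0.1 -0.3 -0.8] tool d(mm) [-0.2  0.2  0.8]
turn [ 0.0015 -0.004  -0.0024]
```

View pics/w25.png

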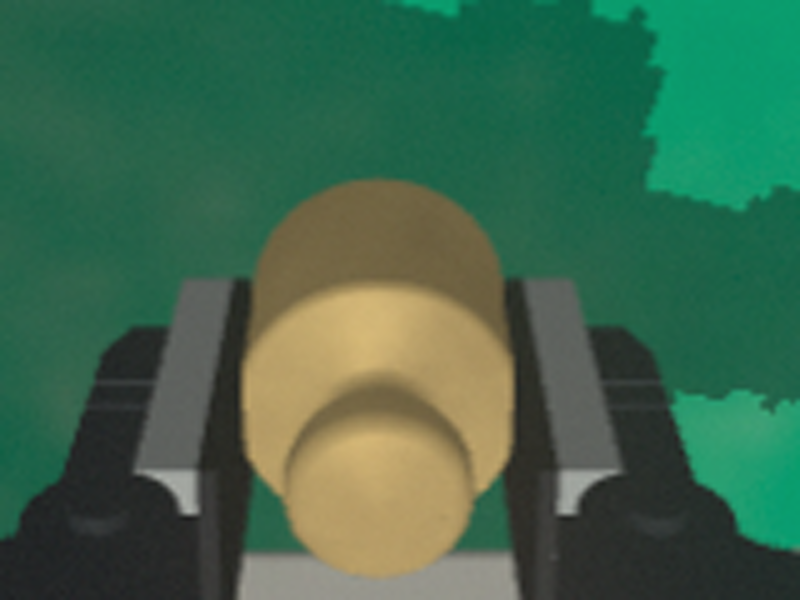

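Run:
```python
from h import *
s=r.snapshot("wrist"); held(s,[(255.8,278,29.2),(255.8,259,12.2)])
```

```text
held offset tool [  2.4   0.  -29.2]
held offset tool [  1.4   0.  -12.2]
```

Call:
{"op": "carry_out", "data": {"increments": [[[0, 0, -0.01], [0, 0, 0], 1], [[0, 0, -0.03], [0, 0, 0], 1], [[0, 0, -0.04], [0, 0, 0], 1], [[0, 0, -0.03], [0, 0, 0], 1], [[0.015, 0.015, -0.005], [0, 0, 0], 1], [[0.028, 0.028, -0.002], [0, 0, 0], 1], [[0.032, 0.032, -0.002], [0, 0, 0], 1], [[0.032, 0.032, -0.002], [0, 0, 0], 1], [[0.03, 0.03, -0.002], [0, 0, 0], 1], [[0.015, 0.015, 0], [0, 0, 0], 1], [[0, 0, 0], [0, 0, 0], 1], [[0, 0, 0], [0, 0, 0], 1]]}}

```text
time: 27.3
tool_pos: [619.9, -47.8, 145.5]
tcp_rot: [179.9, -0.2, 15.0]
ft_force: [-0.5, -0.2, -1.7]
finger_gap: 25.9
```

Run:
```python
from h import *
rel([629.2,-48.6,65],-47)
```

```text
t 27.3 pos [619.9 -47.8 145.5] rot [179.91  -0.18  14.96] gap 25.9 F [-0.5 -0.2 -1.7] q [-9. 14. 87. -0. 79. 66.]
world d [  9.3  -0.8 -80.5] tool d(mm) [ 8.5  3.1 80.6]
turn [-2.0000e-04 -3.7000e-03  1.0814e+00]
```

Call:
{"op": "carry_out", "data": {"increments": [[[0.006, 0.002, 0], [0, 0, 0.06], 1], [[0.003, 0, 0], [0, 0, 0.12], 1], [[0, 0, 0], [0, 0, 0.14], 1], [[0, 0, 0], [0, 0, 0.14], 1], [[0, 0, 0], [0, 0, 0.14], 1], [[0, 0, 0], [0, 0, 0.14], 1], [[0, 0, 0], [0, 0, 0.14], 1], [[0, 0, 0], [0, 0, 0.12], 1], [[0, 0, 0], [0, 0, 0.05], 1], [[0, 0, 0], [0, 0, 0], 1], [[0, 0, 0], [0, 0, 0], 1]]}}

```text
time: 28.4
tool_pos: [617.3, -38.1, 147.0]
tcp_rot: [179.8, 0.3, -47.2]
ft_force: [-0.0, -0.2, -1.4]
finger_gap: 25.7
```

Run:
```python
from h import *
for i in range(2): s=r.snapshot("wrist")
rel([629,-47,65],-47)
crop(s,180,30,330,300,2.2,"pics/w26.png")
import pickle; pickle.dump((s,r.sense()),open("s26.pkl","wb"))
for P in ([629.2,-48.6,26],[662.4,-84.,26]): print(w2p(s,P))
```

```text
t 28.5 pos [617.5 -38.3 147. ] rot [179.85   0.29 -47.18] gap 25.6 F [-0.6 -0.3 -2. ] q [ -8.  14.  87.   0.  79. 129.]
world d [ 11.5  -8.7 -82. ] tool d(mm) [14.6 -2.7 81.9]
turn [ 0.0026  0.0051 -0.003 ]
[251.37528207 163.9898347 ]
[250.8816624  107.04906078]
```

View pics/w26.png

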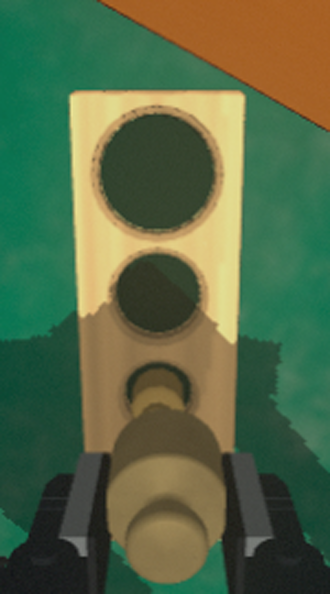

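Run:
```python
from h import *
rel([629.7,-46.2,56],-47)
```

```text
t 28.5 pos [617.5 -38.3 147. ] rot [179.85   0.29 -47.18] gap 25.6 F [-0.6 -0.3 -2. ] q [ -8.  14.  87.   0.  79. 129.]
world d [ 12.2  -7.9 -91. ] tool d(mm) [14.5 -3.8 90.9]
turn [ 0.0026  0.0051 -0.003 ]
```

Call:
{"op": "carry_out", "data": {"increments": [[[0.006, -0.002, 0], [0.002, 0.005, 0], 1], [[0.006, -0.001, 0.01], [0, 0, 0], 1], [[0.002, 0, 0.02], [0, 0, 0], 1], [[0, 0, 0.025], [0, 0, 0], 1], [[0, 0, 0.015], [0, 0, 0], 1], [[0, 0, 0.005], [0, 0, 0], 1], [[0, 0, 0], [0, 0, 0], 1], [[0, 0, 0], [0, 0, 0], 1]]}}

```text
time: 29.3
tool_pos: [631.7, -48.6, 67.8]
tcp_rot: [-180.0, -0.1, -47.0]
ft_force: [-0.1, -0.1, -1.8]
finger_gap: 26.1
```

Run:
```python
from h import *
rel([629.7,-46.2,56],-47)
```

```text
t 29.3 pos [631.7 -48.6  67.8] rot [-1.800e+02 -9.000e-02 -4.702e+01] gap 26.1 F [-0.1 -0.1 -1.8] q [ -9.  20.  89.  -0.  72. 128.]
world d [ -2.    2.4 -11.8] tool d(mm) [-3.2 -0.2 11.8]
turn [-0.0001 -0.0015 -0.0004]
```

Call:
{"op": "carry_out", "data": {"increments": [[[-0.003, 0, 0.005], [0, 0, 0], 1], [[0, 0, 0.006], [0, 0, 0], 1], [[0, 0, 0.006], [0, 0, 0], 1], [[0, 0, 0], [0, 0, 0], 1], [[0, 0, 0], [0, 0, 0], 1]]}}

```text
time: 29.8
tool_pos: [631.7, -46.4, 52.7]
tcp_rot: [-179.8, -0.3, -47.0]
ft_force: [-0.4, 0.1, -1.5]
finger_gap: 26.0
```

Run:
```python
from h import *
for i in range(2): s=r.snapshot("wrist")
rel([629.7,-46.2,28.8],-47)
crop(s,180,120,330,300,3.3,"pics/w27.png")
```

```text
t 29.9 pos [631.7 -46.4  52.7] rot [-179.82   -0.31  -47.  ] gap 25.8 F [-0.6  0.9 -2.9] q [ -9.  21.  89.  -0.  70. 128.]
world d [ -2.    0.2 -23.9] tool d(mm) [-1.6  1.4 23.9]
turn [-0.0032 -0.0054 -0.    ]
```

View pics/w27.png

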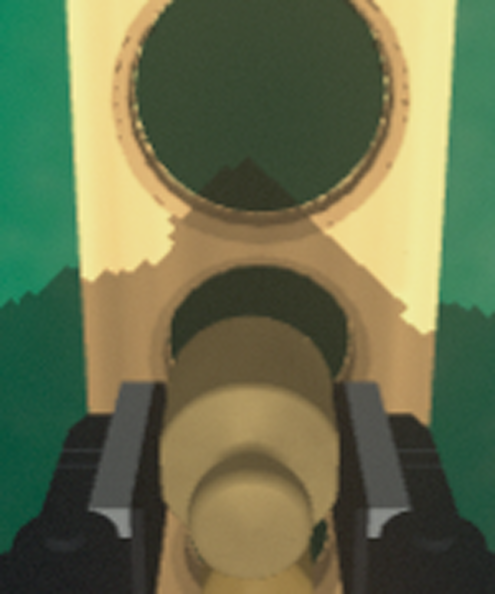

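Call:
{"op": "carry_out", "data": {"increments": [[[-0.001, 0.0015, 0.005], [-0.002, -0.004, 0], 1], [[0, 0, 0.004], [0, 0, 0], 1], [[0, 0, 0.002], [0, 0, 0], 1], [[0, 0, 0], [0, 0, 0], 1], [[0, 0, 0], [0, 0, 0], 1]]}}

```text
time: 30.4
tool_pos: [629.9, -46.9, 40.9]
tcp_rot: [-179.9, -0.1, -47.0]
ft_force: [-0.1, -0.7, -1.7]
finger_gap: 25.9
```

Run:
```python
from h import *
for i in range(2): s=r.snapshot("wrist")
rel([629.7,-46.2,28.8],-47)
crop(s,180,120,330,300,3.3,"pics/w28.png")
```

```text
t 30.5 pos [629.9 -46.8  41. ] rot [-1.7993e+02 -8.0000e-02 -4.7010e+01] gap 25.8 F [-0.9 -0.7 -2.3] q [ -9.  21.  90.   0.  69. 128.]
world d [ -0.2   0.6 -12.2] tool d(mm) [-0.7 -0.2 12.2]
turn [-0.0013 -0.0014 -0.0001]
```

View pics/w28.png

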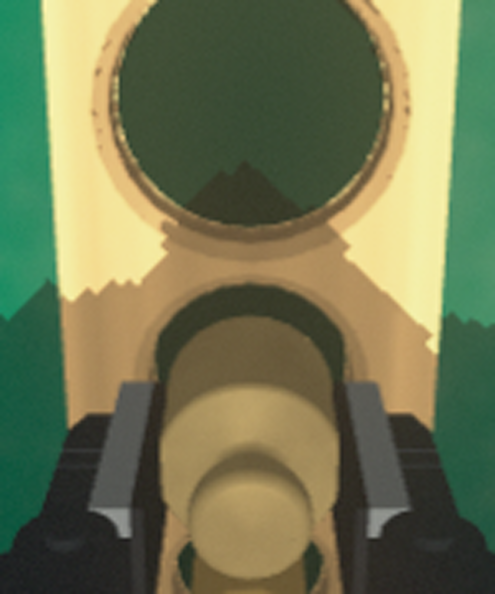

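Call:
{"op": "carry_out", "data": {"increments": [[[0, 0, 0.005], [0, 0, 0], 1], [[0, 0, 0.004], [0, 0, 0], 1], [[0, 0, 0.002], [0, 0, 0], 1], [[0, 0, 0], [0, 0, 0], 1], [[0, 0, 0], [0, 0, 0], 1]]}}

```text
time: 31.0
tool_pos: [630.1, -46.8, 29.1]
tcp_rot: [-179.9, -0.1, -47.0]
ft_force: [0.5, -0.2, -1.7]
finger_gap: 26.0
```

Run:
```python
from h import *
for i in range(2): s=r.snapshot("wrist")
rel([629.7,-46.2,28.8],-47)
crop(s,180,120,330,300,3.3,"pics/w29.png")
```

```text
t 31.1 pos [630.1 -46.9  29.2] rot [-1.7992e+02 -1.0000e-01 -4.7010e+01] gap 25.8 F [ 0.3  0.6 -1.7] q [ -9.  22.  90.   0.  68. 128.]
world d [-0.4  0.7 -0.4] tool d(mm) [-0.7 -0.2  0.4]
turn [-0.0015 -0.0017 -0.0001]
```

View pics/w29.png

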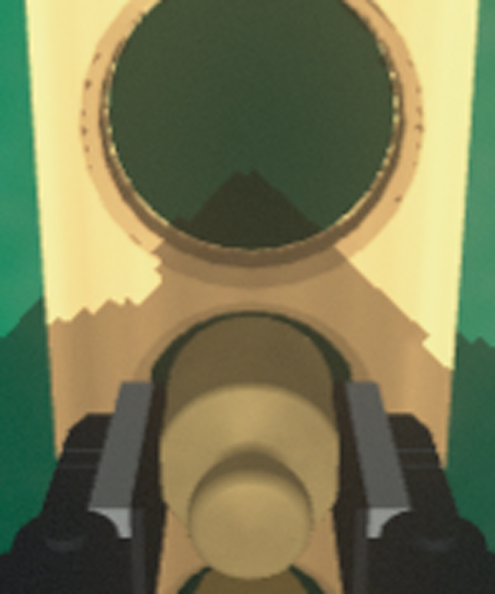

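Call:
{"op": "carry_out", "data": {"increments": [[[-0.0005, 0.0003, 0.001], [0, 0, 0], 1], [[-0.0003, 0, 0.001], [0, 0, 0], 1]]}}

```text
time: 31.3
tool_pos: [630.2, -46.8, 28.8]
tcp_rot: [-179.9, -0.2, -47.0]
ft_force: [-5.8, -1.0, 7.7]
finger_gap: 25.8
```

Contact with the floor at the expected height (TCP 28.8 = 16 + 12.8). Releasing.

Call:
{"op": "carry_out", "data": {"increments": [[[-0.0005, 0.0003, -0.0003], [0, 0, 0], 1], [[0, 0, 0], [0, 0, 0], 0.66], [[0, 0, 0], [0, 0, 0], 0.6], [[0, 0, 0], [0, 0, 0], 0.5], [[0, 0, 0], [0, 0, 0], 0.42], [[0, 0, 0], [0, 0, 0], 0.42]]}}

```text
time: 31.9
tool_pos: [630.5, -46.6, 30.1]
tcp_rot: [-179.8, -0.3, -47.0]
ft_force: [-0.1, -0.6, 0.4]
finger_gap: 49.7
```

Run:
```python
from h import *
for i in range(2): s=r.snapshot("wrist")
rel([629.7,-46.2,28.8],-47)
crop(s,170,120,340,300,3.3,"pics/w30.png")
t=r.snapshot("top"); crop(t,140,100,360,270,3.5,"pics/t30.png")
import pickle; pickle.dump(t,open("t30.pkl","wb"))
```

```text
t 32.0 pos [630.5 -46.7  30.1] rot [-179.79   -0.28  -47.  ] gap 49.8 F [-0.   0.1  0.5] q [ -9.  22.  90.  -0.  68. 128.]
world d [-0.8  0.5 -1.3] tool d(mm) [-0.9  0.2  1.3]
turn [-0.0037 -0.0049 -0.0001]
```

View pics/w30.png

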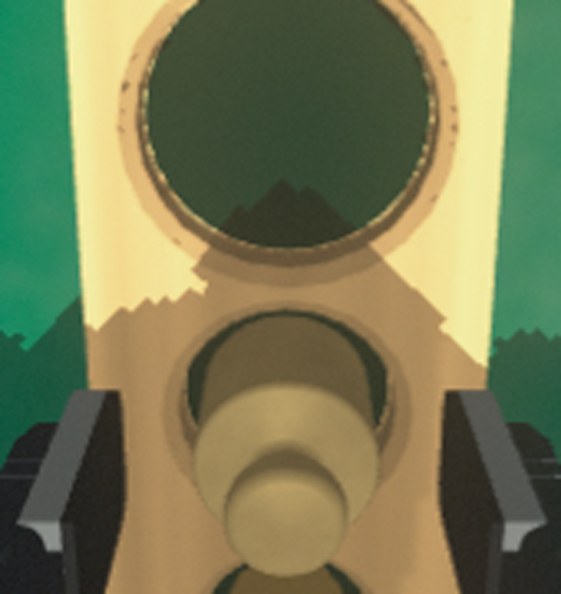

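View pics/t30.png

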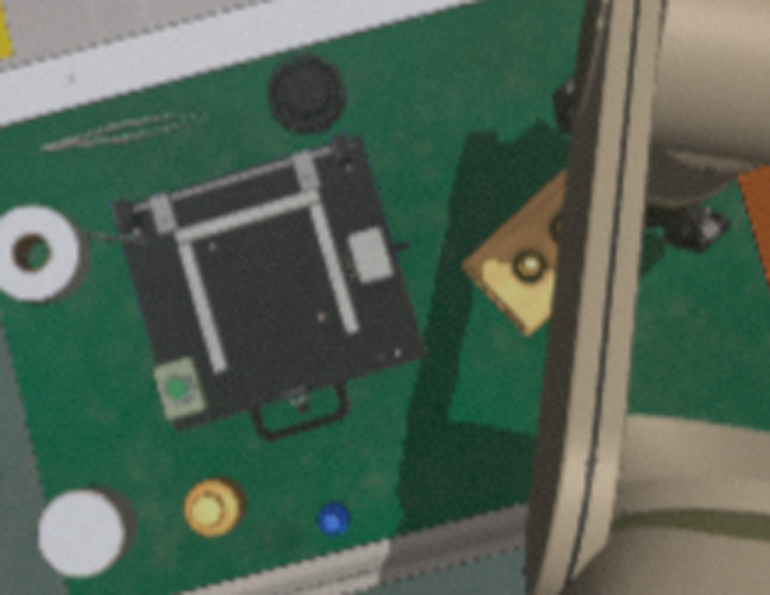

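Call:
{"op": "carry_out", "data": {"increments": [[[0, 0, -0.015], [0, 0, 0], 0.25], [[0, 0, -0.03], [0, 0, 0], 0.25], [[0, 0, -0.04], [0, 0, 0], 0.25], [[0, 0, -0.03], [0, 0, 0], 0.25], [[0, 0, 0], [0, 0, -0.06], 0.25], [[0, 0, -0.001], [0, 0, -0.14], 0.25], [[0, 0, -0.001], [0, 0, -0.14], 0.25], [[0, 0, -0.001], [0, 0, -0.14], 0.25], [[0, 0, -0.001], [0, 0, -0.14], 0.25], [[0, 0, -0.001], [0, 0, -0.14], 0.25], [[0, 0, 0], [0, 0, -0.14], 0.25], [[0, 0, 0], [0, 0, -0.13], 0.25]]}}

```text
time: 33.25
tool_pos: [631.9, -46.8, 171.1]
tcp_rot: [179.6, -0.9, 14.2]
ft_force: [0.3, -0.4, 0.1]
finger_gap: 64.2
```

Run:
```python
from h import *
import pickle
t=pickle.load(open("t30.pkl","rb")); print(p2w(t,200.7,245,42),p2w(t,199,245.7,60))
rel([406,228.5,140],15)
s=r.snapshot("wrist"); st=r.sense()
from scipy.spatial.transform import Rotation as Ro
f,R,tt=cam(s); print("cam in tool",Ro.from_euler("xyz",st["tcp_rot"],degrees=True).inv().apply(-R.T@tt-st["tool_pos"]))
```

```text
[405.6172814  227.52901119  42.        ] [405.7381689 228.5003191  60.       ]
t 33.25 pos [631.9 -46.8 171.1] rot [179.6   -0.93  14.23] gap 64.2 F [ 0.3 -0.4  0.1] q [-9. 14. 85. -0. 81. 67.]
world d [-225.9  275.3  -31.1] tool d(mm) [-151.8 -322.6   26.4]
turn [ 0.0071 -0.0161 -0.0135]
cam in tool [  79.72059161    0.35253479 -141.06254056]
```

Call:
{"op": "carry_out", "data": {"increments": [[[-0.01, -0.02, 0], [0.004, -0.008, 0], 0.25], [[-0.016, -0.034, 0], [0.003, -0.008, 0], 0.25], [[-0.018, -0.038, 0], [0, 0, 0], 0.25], [[-0.018, -0.038, 0], [0, 0, 0], 0.25], [[-0.018, -0.038, 0], [0, 0, 0], 0.25], [[-0.018, -0.038, 0], [0, 0, 0], 0.25], [[-0.018, -0.038, 0], [0, 0, 0], 0.25], [[-0.017, -0.036, 0], [0, 0, 0], 0.25], [[-0.01, -0.02, 0], [0, 0, -0.05], 0.25], [[0, 0, 0], [0, 0, -0.12], 0.25], [[0, 0, 0], [0, 0, -0.14], 0.25], [[0, 0, 0], [0, 0, -0.14], 0.25]]}}

```text
time: 34.5
tool_pos: [414.1, 218.9, 182.5]
tcp_rot: [179.6, -0.8, 39.2]
ft_force: [1.0, -0.1, 0.6]
finger_gap: 64.2
```

Run:
```python
from h import *
rel([406,228.5,140],133)
```

```text
t 34.5 pos [414.1 218.9 182.5] rot [179.61  -0.8   39.16] gap 64.2 F [ 1.  -0.1  0.6] q [ 22. -13. 110.  -0.  82.  73.]
world d [ -8.1   9.6 -42.5] tool d(mm) [ -0.8 -12.8  42.4]
turn [ 0.0167 -0.0051 -1.6377]
```

Call:
{"op": "carry_out", "data": {"increments": [[[0, 0, 0], [0.005, 0, -0.14], 0.25], [[0, 0, 0], [0.005, 0, -0.145], 0.25], [[0, 0, 0], [0, 0, -0.145], 0.25], [[0, 0, 0], [0, 0, -0.145], 0.25], [[0, 0, 0], [0, 0, -0.145], 0.25], [[0, 0, 0], [0, 0, -0.145], 0.25], [[0, 0, 0], [0, 0, -0.145], 0.25], [[0, 0, 0], [0, 0, -0.145], 0.25], [[0, 0, 0], [0, 0, -0.14], 0.25], [[0, 0, 0], [0, 0, -0.13], 0.25], [[0, 0, 0], [0, 0, -0.08], 0.25], [[0, 0, 0], [0, 0, 0], 0.25]]}}

```text
time: 35.7
tool_pos: [415.4, 220.1, 195.4]
tcp_rot: [178.5, 0.0, 127.2]
ft_force: [-0.2, 0.2, -0.3]
finger_gap: 63.9
```

Run:
```python
from h import *
rel([406,228.5,130],133)
```

```text
t 35.7 pos [415.4 220.1 195.4] rot [178.5    0.   127.24] gap 63.9 F [-0.2  0.2 -0.3] q [ 21. -14. 109.   0.  83. -16.]
world d [ -9.4   8.4 -65.4] tool d(mm) [12.4 -4.1 65.3]
turn [ 0.0261  0.0013 -0.1004]
```

Call:
{"op": "carry_out", "data": {"increments": [[[0.005, -0.001, 0.01], [0.013, 0, -0.05], 0.25], [[0.005, -0.002, 0.02], [0.013, 0, -0.05], 0.25], [[0.002, 0, 0.02], [0, 0, 0], 0.25], [[0, 0, 0.01], [0, 0, 0], 0.25], [[0, 0, 0], [0, 0, 0], 0.25], [[0, 0, 0], [0, 0, 0], 0.25], [[0, 0, 0], [0, 0, 0], 0.25]]}}

```text
time: 36.4
tool_pos: [408.1, 228.6, 139.6]
tcp_rot: [179.6, 0.2, 131.8]
ft_force: [-0.1, 0.6, 0.1]
finger_gap: 64.1
```

Run:
```python
from h import *
for i in range(3): s=r.snapshot("wrist")
rel([406,228.5,70],133)
cv2.imwrite("pics/w31.png",s["image"])
import pickle; pickle.dump((s,r.sense()),open("s31.pkl","wb"))
```

```text
t 36.55 pos [408.3 228.7 139.7] rot [179.58   0.24 131.81] gap 63.8 F [ 0.1 -0.7 -0.3] q [ 23. -10. 112.  -0.  77. -19.]
world d [ -2.3  -0.2 -69.7] tool d(mm) [ 1.6 -2.3 69.7]
turn [ 0.0073  0.0043 -0.0207]
```

View pics/w31.png

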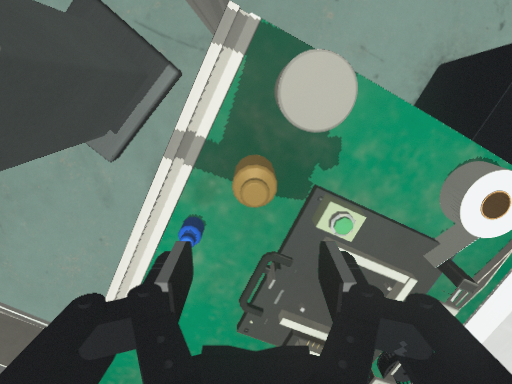

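Run:
```python
from h import *
import pickle; s,_=pickle.load(open("s31.pkl","rb"))
print("corner",p2w(s,318,187,10),p2w(s,318,187,0))
crop(s,215,140,335,230,6.5,"pics/w31c.png")
sc=r.snapshot("scene"); crop(sc,150,150,280,260,6,"pics/s31.png")
```

```text
corner [455.68144366 263.35828277  10.        ] [459.52341545 262.41386992   0.        ]
```

View pics/w31c.png

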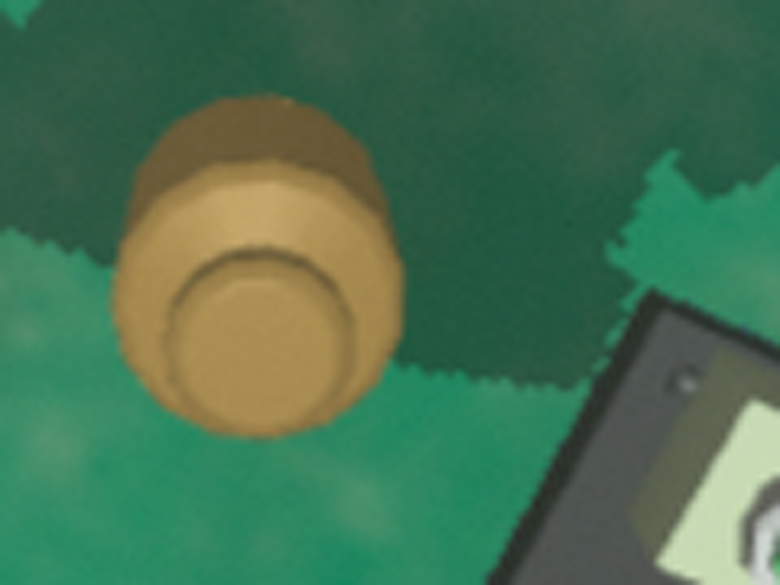

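View pics/s31.png

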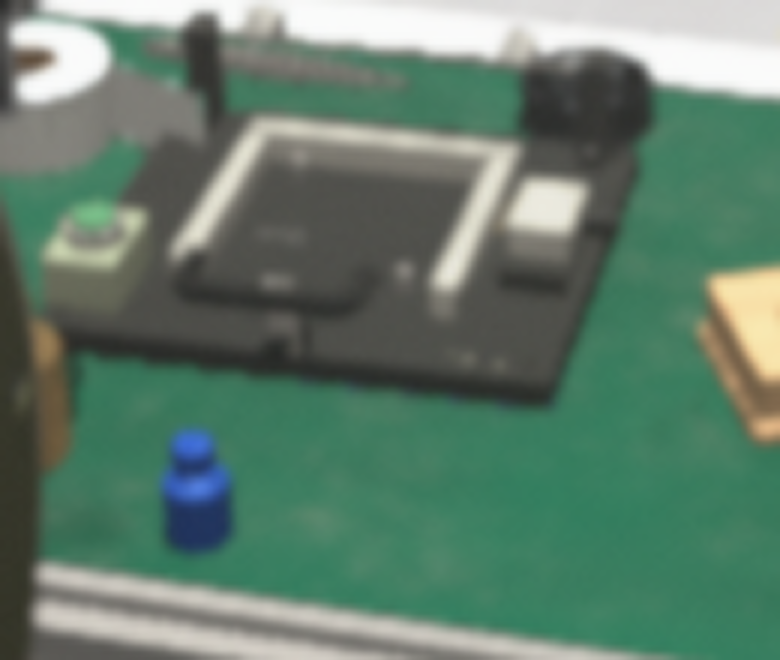

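Run:
```python
from h import *
import pickle; s,_=pickle.load(open("s31.pkl","rb"))
print(p2w(s,254.6,186,42),p2w(s,255,194.2,60),"box",p2w(s,330,232,25),p2w(s,345,235,25))
rel([406,228.5,80],133)
```

```text
[403.92130013 232.33114633  42.        ] [404.59464733 231.89655955  60.        ] box [489.75890945 241.46136279  25.        ] [502.5779872  248.65329388  25.        ]
t 36.6 pos [408.1 228.7 139.5] rot [179.6    0.24 131.82] gap 64.1 F [ 1.  -0.2 -0.1] q [ 23. -10. 112.  -0.  77. -19.]
world d [ -2.1  -0.2 -59.5] tool d(mm) [ 1.5 -2.1 59.5]
turn [ 0.007   0.0042 -0.0206]
```

Call:
{"op": "carry_out", "data": {"increments": [[[0.002, -0.001, 0.01], [0.004, 0.002, -0.01], 0.3], [[0.001, 0, 0.02], [0.003, 0.002, -0.01], 0.33], [[0, 0, 0.01], [0, 0, 0], 0.35], [[0, 0, 0], [0, 0, 0], 0.35], [[0, 0, 0], [0, 0, 0], 0.35]]}}

```text
time: 37.1
tool_pos: [405.6, 230.5, 97.8]
tcp_rot: [180.0, 0.0, 133.0]
ft_force: [1.3, -0.5, 0.3]
finger_gap: 55.6
```

Run:
```python
from h import *
for i in range(2): s=r.snapshot("wrist")
rel([404.7,229.7,18],133)
cv2.imwrite("pics/w32.png",s["image"])
```

```text
t 37.2 pos [405.9 230.7  98.3] rot [1.7993e+02 3.0000e-02 1.3304e+02] gap 55.3 F [-0.2 -0.1  0. ] q [ 23.  -7. 114.  -0.  73. -20.]
world d [ -1.2  -1.  -80.3] tool d(mm) [ 0.1 -1.6 80.3]
turn [0.0013 0.0005 0.0006]
```

View pics/w32.png

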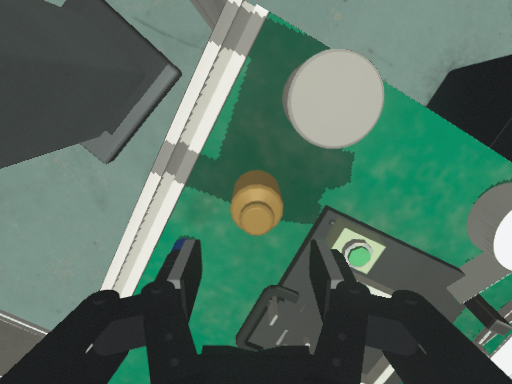

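Call:
{"op": "carry_out", "data": {"increments": [[[0, -0.001, 0.01], [0, 0, 0], 0.35], [[0, 0, 0.015], [0, 0, 0], 0.35], [[0, 0, 0.005], [0, 0, 0], 0.35], [[0, 0, 0], [0, 0, 0], 0.35], [[0, 0, 0], [0, 0, 0], 0.35]]}}

```text
time: 37.7
tool_pos: [406.7, 230.5, 68.6]
tcp_rot: [179.7, 0.1, 133.0]
ft_force: [0.1, 1.0, -0.1]
finger_gap: 55.6
```

Run:
```python
from h import *
for i in range(2): s=r.snapshot("wrist")
rel([404.7,229.7,18],133)
crop(s,170,150,340,300,4.5,"pics/w33.png")
```

```text
t 37.8 pos [407.  230.6  68.9] rot [1.7968e+02 1.2000e-01 1.3302e+02] gap 55.7 F [-0.7 -0.9 -1.1] q [ 23.  -5. 116.  -0.  69. -20.]
world d [ -2.3  -0.9 -50.9] tool d(mm) [ 1.  -2.5 50.8]
turn [0.0056 0.0021 0.0003]
```

View pics/w33.png

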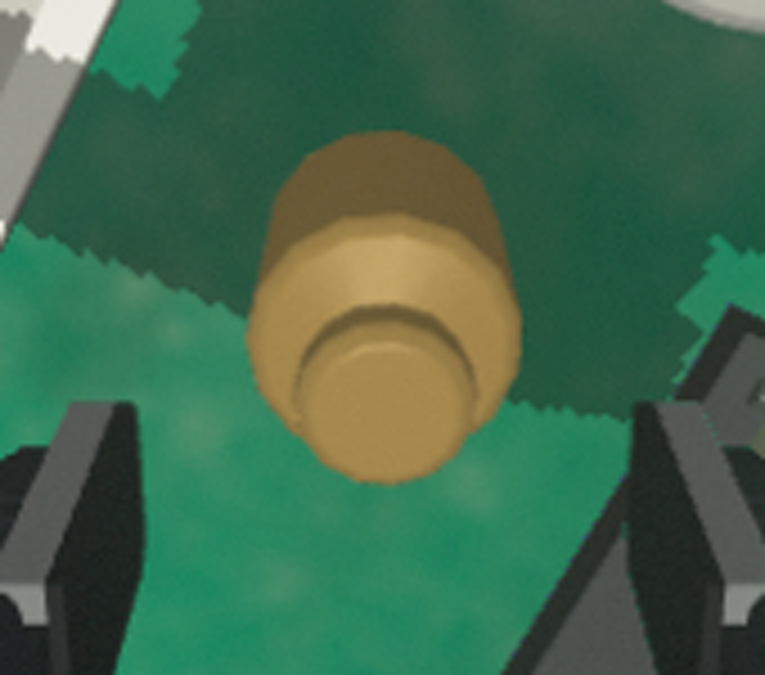

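Call:
{"op": "carry_out", "data": {"increments": [[[0.001, 0, 0.01], [0.004, 0.002, 0], 0.35], [[0, -0.0005, 0.015], [0, 0, 0], 0.35], [[0, -0.0005, 0.01], [0, 0, 0], 0.35], [[0, 0, 0], [0, 0, 0], 0.35], [[0, 0, 0], [0, 0, 0], 0.35]]}}

```text
time: 38.3
tool_pos: [406.6, 231.4, 32.9]
tcp_rot: [179.8, 0.0, 133.0]
ft_force: [0.3, -0.4, -0.3]
finger_gap: 56.0
```

Run:
```python
from h import *
for i in range(2): s=r.snapshot("wrist")
rel([404.7,229.7,18],133)
crop(s,170,150,340,300,4.5,"pics/w34.png")
```

```text
t 38.4 pos [406.8 231.4  33.2] rot [1.7977e+02 5.0000e-02 1.3302e+02] gap 55.4 F [-0.  -0.6  0.1] q [ 23.  -2. 117.   0.  65. -20.]
world d [ -2.1  -1.7 -15.2] tool d(mm) [ 0.2 -2.8 15.2]
turn [0.004  0.0008 0.0004]
```

View pics/w34.png

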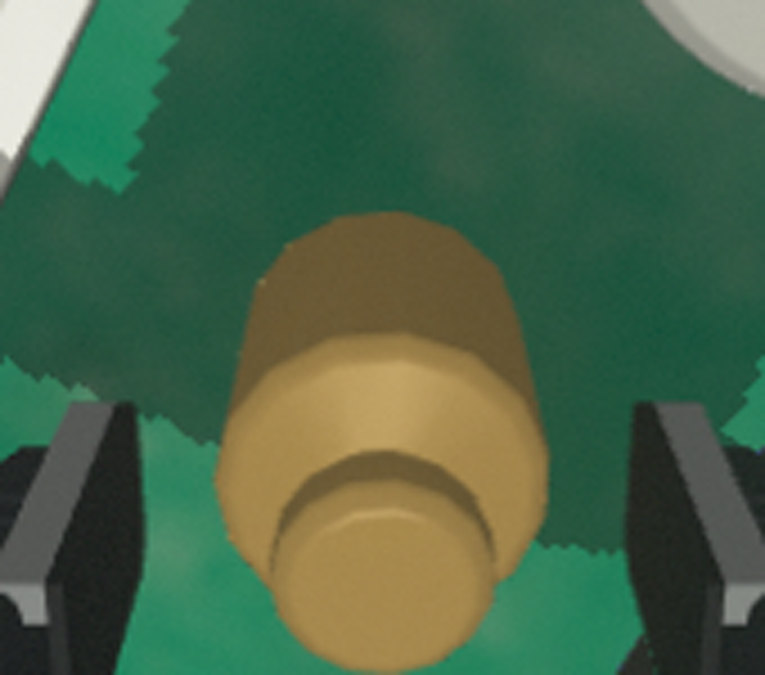

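Run:
```python
from h import *
s=r.snapshot("wrist"); z=r.sense()["tool_pos"][2]; held(s,[(255.2,256.7,42-z),(255.3,280.5,60-z)])
```

```text
held offset tool [ 3.5 -1.3 -8.5]
held offset tool [  2.3  -1.3 -26.5]
```

Call:
{"op": "carry_out", "data": {"increments": [[[0.001, -0.0005, 0.007], [0.003, 0, 0], 0.35], [[0, -0.0005, 0.006], [0, 0, 0], 0.35], [[0, 0, 0.001], [0, 0, 0], 0.35], [[0, 0, 0], [0, 0, 0], 0.35], [[0, 0, 0], [0, 0, 0], 0.35]]}}

```text
time: 38.95
tool_pos: [406.3, 232.0, 19.2]
tcp_rot: [179.8, 0.1, 133.0]
ft_force: [0.2, -0.4, 0.2]
finger_gap: 55.3
```

Call:
{"op": "carry_out", "data": {"increments": [[[0, 0, 0], [0, 0, 0], 0.4], [[0, 0, 0], [0, 0, 0], 0.5], [[0, 0, 0], [0, 0, 0], 0.6], [[0, 0, 0], [0, 0, 0], 0.7], [[0, 0, 0], [0, 0, 0], 0.8], [[0, 0, 0], [0, 0, 0], 0.9]], "newtons": 60}}

```text
time: 39.55
tool_pos: [406.6, 232.0, 19.9]
tcp_rot: [179.8, 0.1, 133.0]
ft_force: [-0.3, -0.1, -0.7]
finger_gap: 35.9
```

Run:
```python
from h import *
s=r.snapshot("wrist")
rel([404.7,229.7,18],133)
crop(s,170,150,340,300,4.5,"pics/w35.png")
```

```text
t 39.6 pos [406.5 232.   19.8] rot [1.7981e+02 1.0000e-01 1.3302e+02] gap 36.2 F [-0.6 -0.   0.3] q [ 23.  -1. 117.  -0.  63. -20.]
world d [-1.8 -2.3 -1.8] tool d(mm) [-0.4 -2.9  1.8]
turn [0.0033 0.0018 0.0004]
```

View pics/w35.png

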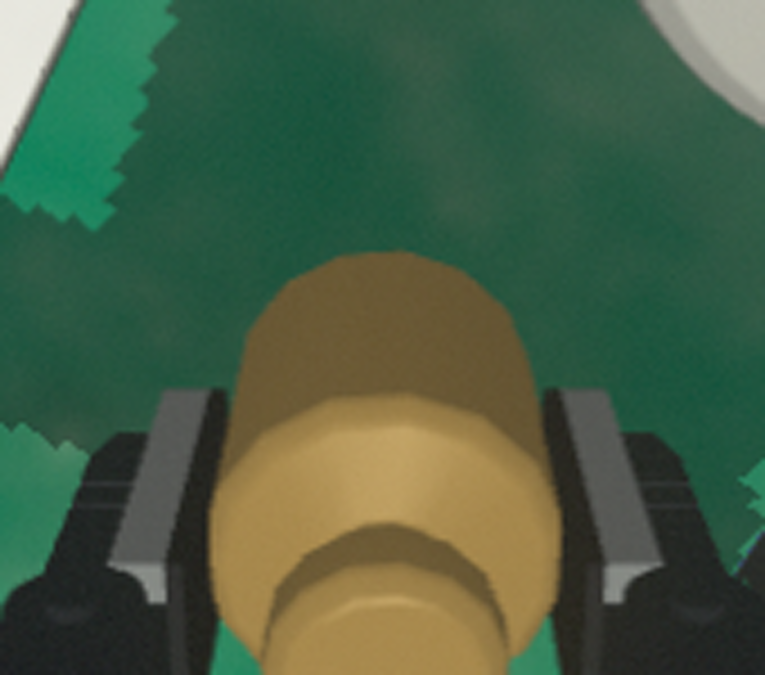

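Run:
```python
from h import *
s=r.snapshot("wrist"); held(s,[(255.8,270,22.2)])
```

```text
held offset tool [  4.6  -0.8 -22.2]
```

Call:
{"op": "carry_out", "data": {"increments": [[[0, 0, -0.008], [0, 0, 0], 1], [[0, 0, -0.025], [0, 0, 0], 1], [[0, 0, -0.04], [0, 0, 0], 1], [[0, 0, -0.04], [0, 0, 0], 1], [[0, 0, -0.015], [0, 0, 0], 1], [[0, 0, 0], [0, 0, 0], 1], [[0, 0, 0], [0, 0, 0], 1]]}}

```text
time: 40.35
tool_pos: [401.6, 230.0, 149.6]
tcp_rot: [-179.6, -0.1, 133.0]
ft_force: [0.1, 0.1, -4.9]
finger_gap: 35.9
```

Run:
```python
from h import *
rel([662.4,-84,140],133)
s=r.snapshot("wrist"); cv2.imwrite("pics/w36.png",s["image"])
```

```text
t 40.35 pos [401.6 230.  149.6] rot [-1.7964e+02 -1.0000e-01  1.3302e+02] gap 35.9 F [ 0.1  0.1 -4.9] q [ 23. -11. 112.  -0.  79. -20.]
world d [ 260.8 -314.    -9.6] tool d(mm) [-407.5  -23.5    9. ]
turn [-0.0064 -0.0017  0.0004]
```

View pics/w36.png

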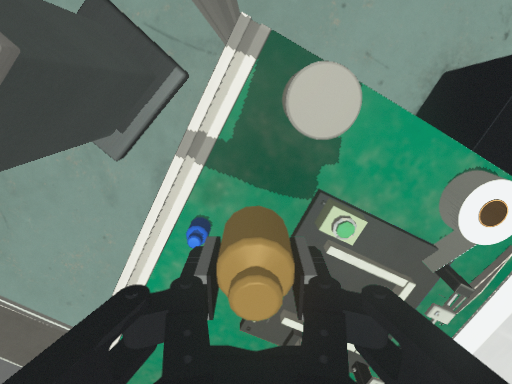

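Call:
{"op": "carry_out", "data": {"increments": [[[-0.012, -0.001, 0], [-0.003, 0, 0], 1], [[-0.025, -0.002, 0], [-0.003, 0, 0], 1], [[-0.036, -0.002, 0], [0, 0, 0], 1], [[-0.042, -0.002, 0], [0, 0, 0], 1], [[-0.044, -0.002, 0], [0, 0, 0], 1], [[-0.044, -0.002, 0], [0, 0, 0], 1], [[-0.044, -0.002, 0], [0, 0, 0], 1], [[-0.044, -0.002, 0], [0, 0, 0], 1], [[-0.036, -0.002, 0], [0, 0, 0], 1], [[-0.025, -0.001, 0], [0, 0, 0], 1], [[-0.01, 0, 0], [0, 0, 0], 1], [[0, 0, 0], [0, 0, 0], 1]]}}

```text
time: 41.6
tool_pos: [632.9, -66.6, 121.1]
tcp_rot: [-178.5, -1.3, 133.1]
ft_force: [-0.5, 0.2, -3.9]
finger_gap: 35.7
```

Run:
```python
from h import *
s=r.snapshot("wrist");rel([662.4,-84,140],133)
 
cv2.imwrite("pics/w37.png",s["image"])
```

```text
t 41.65 pos [632.1 -65.9 120.8] rot [-178.48   -1.37  133.13] gap 35.7 F [-0.7  0.1 -5.1] q [-10.  19.  84.  -0.  79. -53.]
world d [ 30.3 -18.1  19.2] tool d(mm) [-33.4   9.2 -20.3]
turn [-0.0265 -0.0239  0.0026]
```

View pics/w37.png

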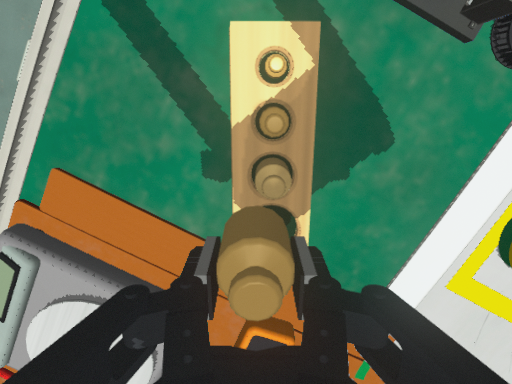

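Run:
```python
from h import *
rel([665.5,-84.5,95],133)
```

```text
t 41.65 pos [632.1 -65.9 120.8] rot [-178.48   -1.37  133.13] gap 35.7 F [-0.7  0.1 -5.1] q [-10.  19.  84.  -0.  79. -53.]
world d [ 33.4 -18.6 -25.8] tool d(mm) [-37.   12.3  24.6]
turn [-0.0265 -0.0239  0.0026]
```

Call:
{"op": "carry_out", "data": {"increments": [[[-0.01, 0.003, 0], [-0.008, -0.008, 0], 1], [[-0.012, 0.004, 0], [-0.008, -0.008, 0], 1], [[-0.01, 0.004, 0.003], [-0.008, -0.008, 0], 1], [[-0.005, 0.001, 0.006], [0, 0, 0], 1], [[0, 0, 0.004], [0, 0, 0], 1], [[0, 0, 0], [0, 0, 0], 1], [[0, 0, 0], [0, 0, 0], 1]]}}

```text
time: 42.35
tool_pos: [667.0, -82.1, 104.4]
tcp_rot: [-179.9, -0.0, 133.4]
ft_force: [-0.7, -0.2, -3.9]
finger_gap: 35.8
```

Run:
```python
from h import *
s=r.snapshot("wrist");s=r.snapshot("wrist");rel([665.5,-84.5,60],133)
cv2.imwrite("pics/w38.png",s["image"])
```

```text
t 42.45 pos [667.  -82.1 104.6] rot [-1.7992e+02 -4.0000e-02  1.3341e+02] gap 35.9 F [-0.1  0.1 -4.2] q [-11.  23.  80.  -0.  77. -55.]
world d [ -1.5  -2.4 -44.6] tool d(mm) [-0.8 -2.6 44.6]
turn [-0.0014 -0.0007  0.0071]
```

View pics/w38.png

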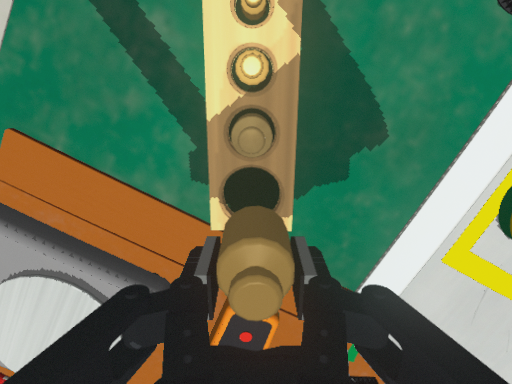

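Call:
{"op": "carry_out", "data": {"increments": [[[-0.001, -0.002, 0.006], [0, 0, 0.007], 1], [[0, 0, 0.012], [0, 0, 0], 1], [[0, 0, 0.012], [0, 0, 0], 1], [[0, 0, 0.005], [0, 0, 0], 1], [[0, 0, 0], [0, 0, 0], 1], [[0, 0, 0], [0, 0, 0], 1]]}}

```text
time: 43.05
tool_pos: [665.1, -84.1, 65.6]
tcp_rot: [-179.9, -0.1, 133.0]
ft_force: [0.3, -0.2, -4.1]
finger_gap: 35.7
```

Run:
```python
from h import *
s=r.snapshot("wrist");s=r.snapshot("wrist");rel([665.5,-84.5,35.8],133)
crop(s,180,120,340,300,3.3,"pics/w39.png")
```

```text
t 43.15 pos [665.4 -84.2  66. ] rot [-1.7989e+02 -8.0000e-02  1.3297e+02] gap 35.5 F [ 0.   0.  -4.7] q [-12.  25.  82.  -0.  73. -55.]
world d [  0.1  -0.3 -30.2] tool d(mm) [-0.4 -0.1 30.2]
turn [-0.0019 -0.0014 -0.0005]
```

View pics/w39.png

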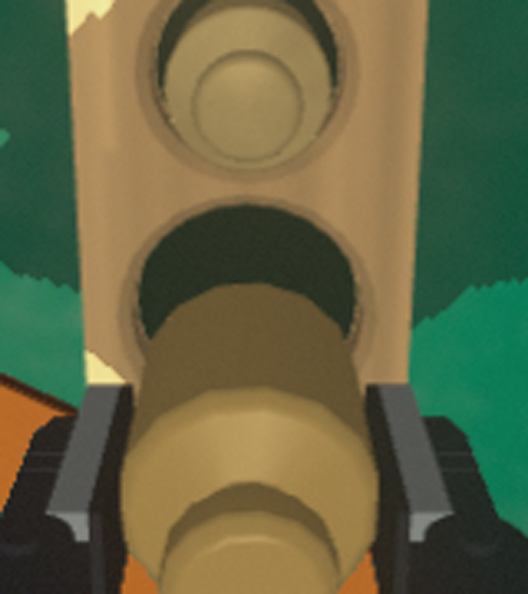

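Call:
{"op": "carry_out", "data": {"increments": [[[0, -0.0003, 0.006], [0, 0, 0], 1], [[0, 0, 0.006], [0, 0, 0], 1], [[0, 0, 0.003], [0, 0, 0], 1], [[0, 0, 0], [0, 0, 0], 1], [[0, 0, 0], [0, 0, 0], 1]]}}

```text
time: 43.65
tool_pos: [666.0, -84.5, 51.0]
tcp_rot: [-180.0, 0.0, 133.0]
ft_force: [-0.3, 1.1, -3.2]
finger_gap: 36.0
```

Run:
```python
from h import *
s=r.snapshot("wrist");s=r.snapshot("wrist");rel([665.5,-84.5,35.8],133)
crop(s,180,120,340,300,3.3,"pics/w40.png")
```

```text
t 43.75 pos [666.1 -84.6  51.1] rot [-1.7997e+02  3.0000e-02  1.3298e+02] gap 35.8 F [ 0.2 -0.  -3.7] q [-12.  26.  82.  -0.  72. -55.]
world d [ -0.6   0.1 -15.3] tool d(mm) [ 0.4 -0.4 15.3]
turn [-0.0005  0.0005 -0.0004]
```

View pics/w40.png

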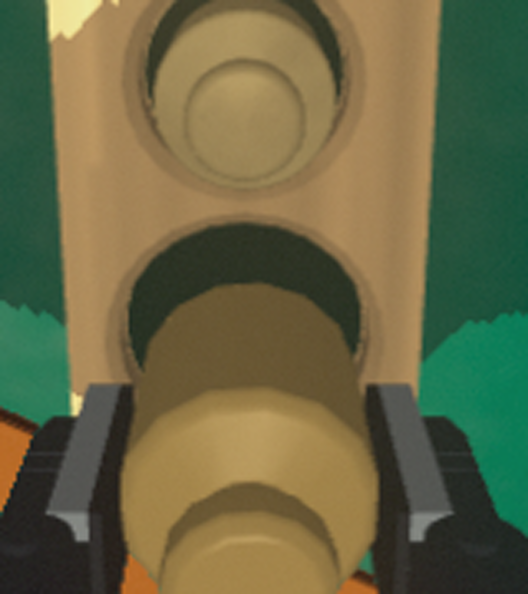

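Run:
```python
from h import *
s=r.snapshot("wrist"); st=r.sense(); a=np.radians(133); X=np.array([np.cos(a),np.sin(a)])
T=st["tool_pos"][:2]
# the visible front edge: bore edge far along tool +x
for z in (26,23.5): print("bore front edge x rel TCP",(p2w(s,254.2,187.3,z)[:2]-T)@X)
print("weight bottom front",(p2w(s,254.2,205.8,st["tool_pos"][2]-19.8)[:2]-T)@X)
# left/right bore extremes -> lateral ; outer flare front
Y=np.array([np.sin(a),-np.cos(a)])
for u in (127,362): print((p2w(s,180+u/3.3,120+312/3.3,25)[:2]-T)@np.array([Y,X]).T)
print("pred well", (np.array([662.4,-84])-T)@np.array([Y,X]).T)
```

```text
bore front edge x rel TCP 28.44788634951598
bore front edge x rel TCP 27.640227663681227
weight bottom front 19.267435803547283
[-22.89487818  11.15416713]
[19.26036428 11.2007859 ]
pred well [-2.35227664  2.97308608]
```

Run:
```python
from h import *
s=r.snapshot("wrist"); st=r.sense(); a=np.radians(133); X=np.array([np.cos(a),np.sin(a)])
T=st["tool_pos"]; 
for v in (236,238): print("top front edge",(p2w(s,255.5,v,T[2]+22.2)[:2]-T[:2])@X-19)
for v in (204.5,205.8): print("bot front edge",(p2w(s,255.5,v,T[2]-19.8)[:2]-T[:2])@X-19)
crop(s,210,190,300,310,6.5,"pics/w41.png")
sc=r.snapshot("scene"); crop(sc,250,150,390,240,5.5,"pics/s41.png")
```

```text
top front edge 2.713806340210745
top front edge 1.753203064179342
bot front edge 1.0330814841428975
bot front edge 0.24881151289613612
```

View pics/w41.png

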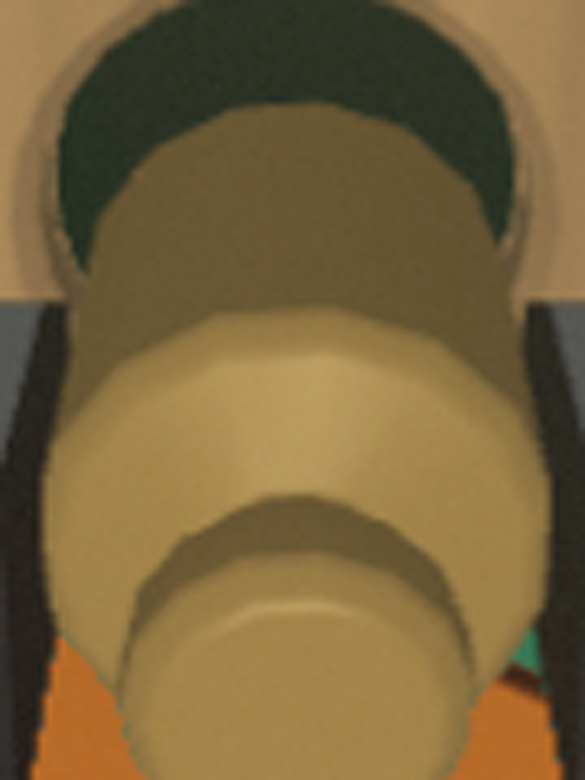

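View pics/s41.png

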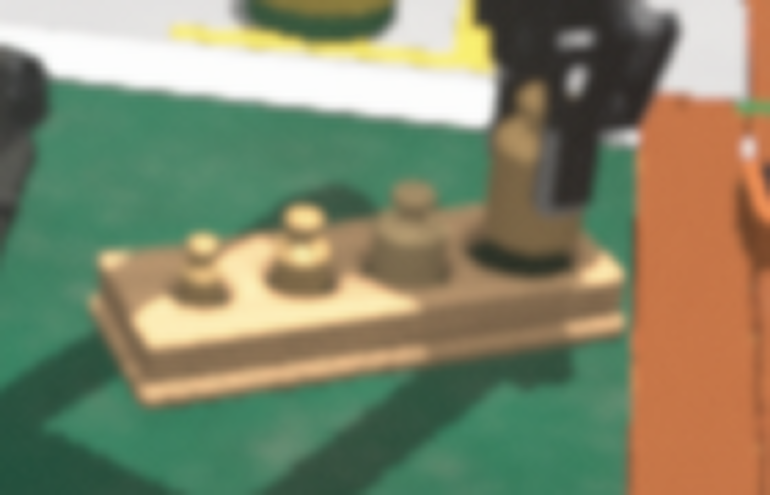

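Call:
{"op": "carry_out", "data": {"increments": [[[0.0035, -0.0004, 0.001], [0, 0, 0], 1], [[0, 0, 0.002], [0, 0, 0], 1], [[0, 0, 0.001], [0, 0, 0], 1], [[0, 0, 0], [0, 0, 0], 1], [[0, 0, 0], [0, 0, 0], 1]]}}

```text
time: 44.4
tool_pos: [663.5, -82.0, 47.4]
tcp_rot: [180.0, 0.1, 133.0]
ft_force: [0.3, 0.4, -4.9]
finger_gap: 35.7
```

Run:
```python
from h import *
s=r.snapshot("wrist");rel([665.5,-84.5,35.8],133)
crop(s,180,120,340,300,3.3,"pics/w42.png")
sc=r.snapshot("scene"); crop(sc,310,150,390,220,9,"pics/s42.png")
```

```text
t 44.45 pos [663.5 -82.   47.4] rot [1.8000e+02 7.0000e-02 1.3298e+02] gap 35.7 F [ 0.6 -0.2 -4.8] q [-11.  26.  83.  -0.  71. -54.]
world d [  2.   -2.5 -11.6] tool d(mm) [-3.2 -0.2 11.6]
turn [ 0.      0.0012 -0.0003]
```

View pics/w42.png

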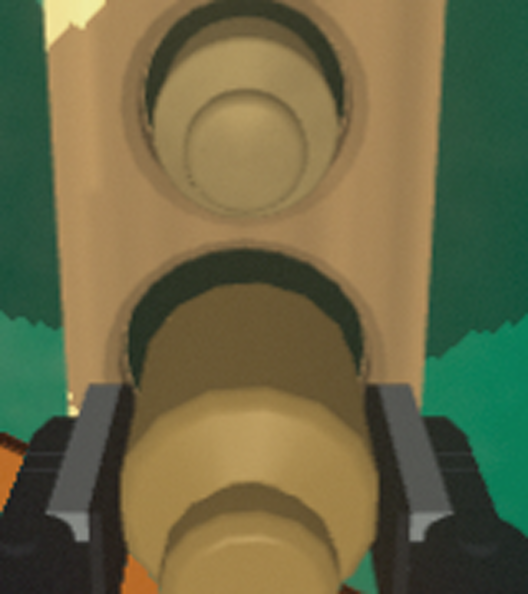

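View pics/s42.png

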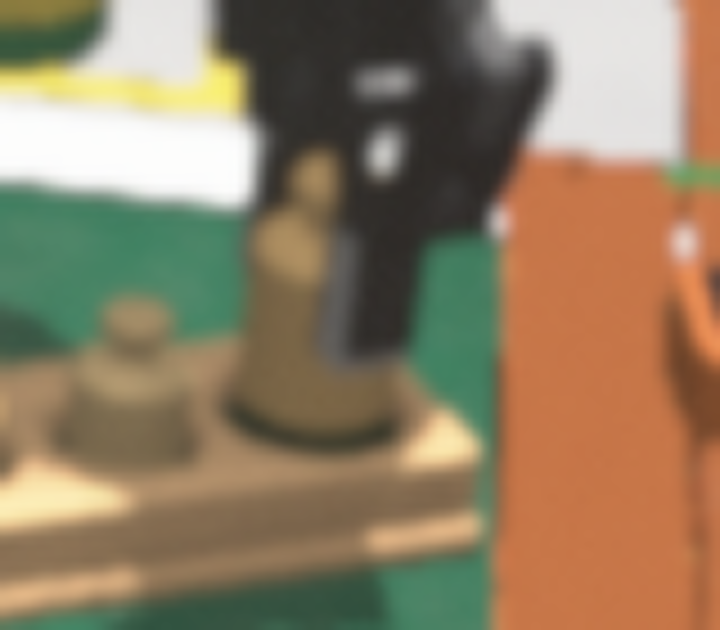

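Call:
{"op": "carry_out", "data": {"increments": [[[0, -0.0004, 0.004], [0, 0, 0], 1], [[0, 0, 0.003], [0, 0, 0], 1], [[0, 0, 0.002], [0, 0, 0], 1], [[0, 0, 0], [0, 0, 0], 1], [[0, 0, 0], [0, 0, 0], 1]]}}

```text
time: 45.0
tool_pos: [663.1, -82.5, 37.4]
tcp_rot: [-180.0, 0.1, 133.0]
ft_force: [-0.1, -0.6, -5.2]
finger_gap: 35.8
```

Run:
```python
from h import *
s=r.snapshot("wrist");rel([663.5,-82,35.8],133)
crop(s,180,120,340,300,3.3,"pics/w43.png")
```

```text
t 45.05 pos [663.  -82.4  37.3] rot [-1.7999e+02  5.0000e-02  1.3298e+02] gap 36.0 F [ 0.2 -0.5 -5. ] q [-11.  27.  83.  -0.  70. -54.]
world d [ 0.5  0.4 -1.5] tool d(mm) [-0.   0.6  1.5]
turn [-0.0002  0.0009 -0.0004]
```

View pics/w43.png

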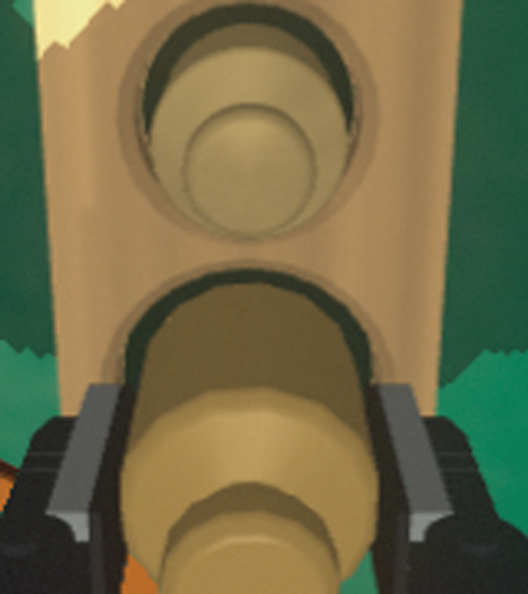

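Still free of contact (−5 N is the weight's own load) and well centred. Lowering the last 1.5 mm.

Call:
{"op": "carry_out", "data": {"increments": [[[0, 0, 0.001], [0, 0, 0], 1], [[0, 0, 0.001], [0, 0, 0], 1], [[0, 0, 0.0005], [0, 0, 0], 1]]}}

```text
time: 45.35
tool_pos: [663.4, -82.5, 35.9]
tcp_rot: [180.0, 0.1, 133.0]
ft_force: [-3.2, 0.3, 0.5]
finger_gap: 35.4
```

Call:
{"op": "carry_out", "data": {"increments": [[[-0.0003, 0, 0.001], [0, 0, 0], 1], [[0, 0, 0.0005], [0, 0, 0], 1]]}}

```text
time: 45.55
tool_pos: [663.7, -82.6, 36.0]
tcp_rot: [180.0, 0.1, 133.0]
ft_force: [-2.2, 0.1, -2.0]
finger_gap: 35.2
```

Call:
{"op": "carry_out", "data": {"increments": [[[-0.0005, 0, 0.002], [0, 0, 0], 1], [[0, 0, 0.001], [0, 0, 0], 1]]}}

```text
time: 45.75
tool_pos: [664.3, -82.8, 35.9]
tcp_rot: [180.0, 0.1, 133.0]
ft_force: [-2.5, 0.2, -0.9]
finger_gap: 36.0
```

Run:
```python
from h import *
s=r.snapshot("wrist");rel([663.5,-82,35.8],133)
crop(s,180,120,340,300,3.3,"pics/w44.png")
sc=r.snapshot("scene"); crop(sc,290,150,390,220,7.5,"pics/s44.png")
```

```text
t 45.8 pos [664.4 -82.9  35.9] rot [1.7997e+02 1.1000e-01 1.3300e+02] gap 35.7 F [-5.2  0.8  7. ] q [-11.  27.  83.  -0.  70. -54.]
world d [-0.9  0.9 -0.1] tool d(mm) [ 1.3 -0.1  0.1]
turn [ 0.0006  0.0019 -0.    ]
```

View pics/w44.png

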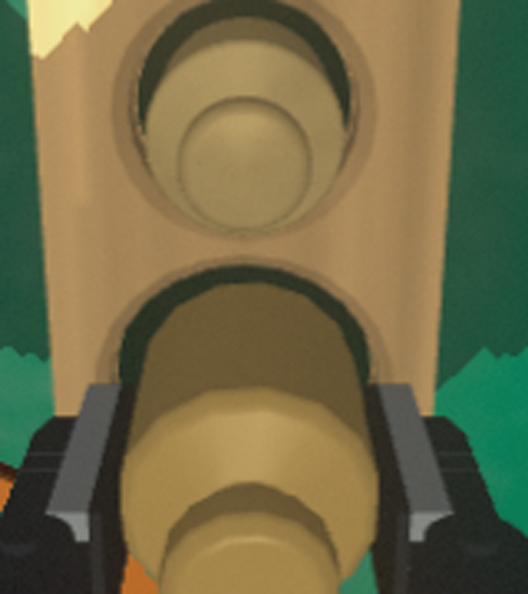

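View pics/s44.png

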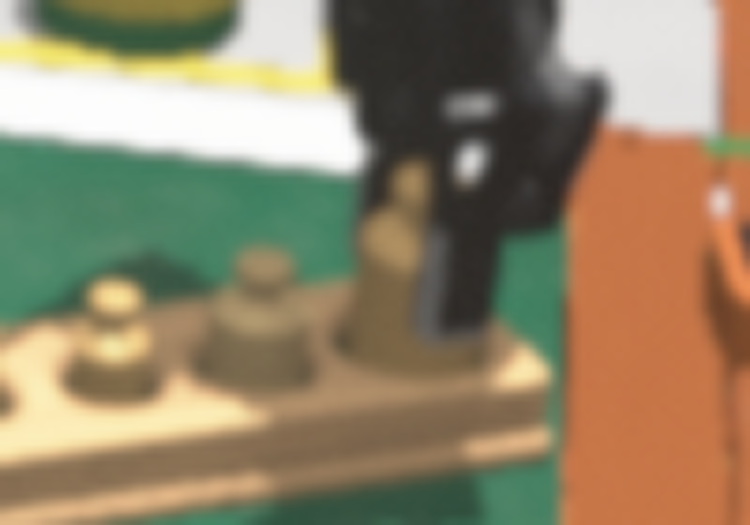

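Call:
{"op": "carry_out", "data": {"increments": [[[0.0003, 0, -0.0003], [0, 0, 0], 0.6], [[0, 0, 0], [0, 0, 0], 0.56], [[0, 0, 0], [0, 0, 0], 0.5], [[0, 0, 0], [0, 0, 0], 0.4], [[0, 0, 0], [0, 0, 0], 0.35], [[0, 0, 0], [0, 0, 0], 0.35]]}}

```text
time: 46.45
tool_pos: [666.2, -83.1, 36.8]
tcp_rot: [179.8, 0.3, 133.0]
ft_force: [0.2, 0.4, -1.7]
finger_gap: 55.9
```

Run:
```python
from h import *
s=r.snapshot("wrist");rel([663.5,-82,35.8],133)
crop(s,170,120,340,300,3.3,"pics/w45.png")
```

```text
t 46.5 pos [666.2 -83.1  36.8] rot [179.81   0.32 132.99] gap 55.3 F [ 0.3 -0.1  0.6] q [-11.  27.  83.  -0.  70. -54.]
world d [-2.7  1.1 -1. ] tool d(mm) [ 2.7 -1.2  1. ]
turn [ 0.0033  0.0056 -0.0001]
```

View pics/w45.png

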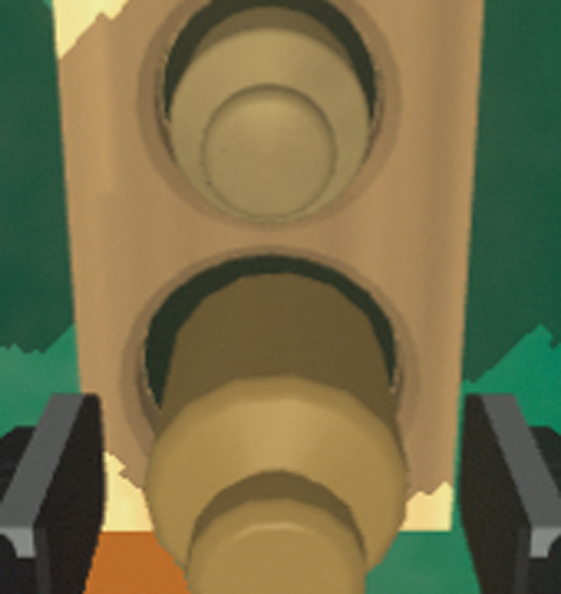

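Standing in the well. I'll rise clear vertically and move off so the cameras can see the block.

Call:
{"op": "carry_out", "data": {"increments": [[[0.0005, 0, -0.01], [0, 0, 0], 0.3], [[0, 0, -0.025], [0.002, 0.003, 0], 0.3], [[0, 0, -0.04], [0, 0, 0], 0.3], [[0, 0, -0.045], [0, 0, 0], 0.3], [[0, 0, -0.045], [0, 0, 0], 0.3], [[-0.02, 0.02, -0.01], [0, 0, 0], 0.3], [[-0.03, -0.03, 0], [0, 0, 0], 0.3], [[-0.03, -0.03, 0], [0, 0, 0], 0.3], [[-0.03, -0.03, 0], [0, 0, 0], 0.3], [[0, 0, 0], [0, 0, 0], 0.3], [[0, 0, 0], [0, 0, 0], 0.3]]}}

```text
time: 47.6
tool_pos: [690.5, -213.4, 229.2]
tcp_rot: [179.7, 0.5, 133.2]
ft_force: [0.3, 0.0, -0.4]
finger_gap: 59.7
```

Run:
```python
from h import *
s=r.snapshot("wrist");rel([663.5,-82,35.8],133)
cv2.imwrite("pics/w46.png",s["image"])
t=r.snapshot("top"); crop(t,140,100,360,270,3.5,"pics/t46.png")
sc=r.snapshot("scene"); crop(sc,250,160,390,240,5.5,"pics/s46.png")
```

```text
t 47.65 pos [ 690.4 -213.6  229.2] rot [179.75   0.55 133.18] gap 59.6 F [-0.2 -0.2  0.2] q [-21.  26.  63.  -0.  90. -64.]
world d [ -26.9  131.6 -193.4] tool d(mm) [116.2  69.6 192.6]
turn [0.0043 0.0096 0.0032]
```

View pics/w46.png

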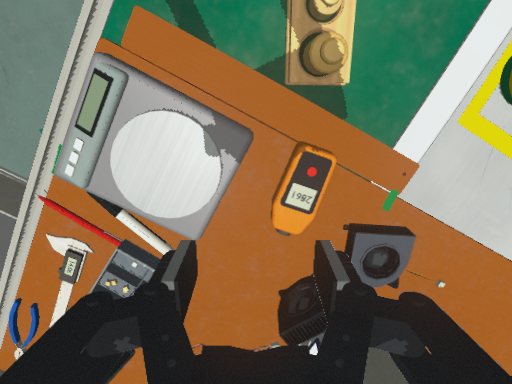

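View pics/t46.png

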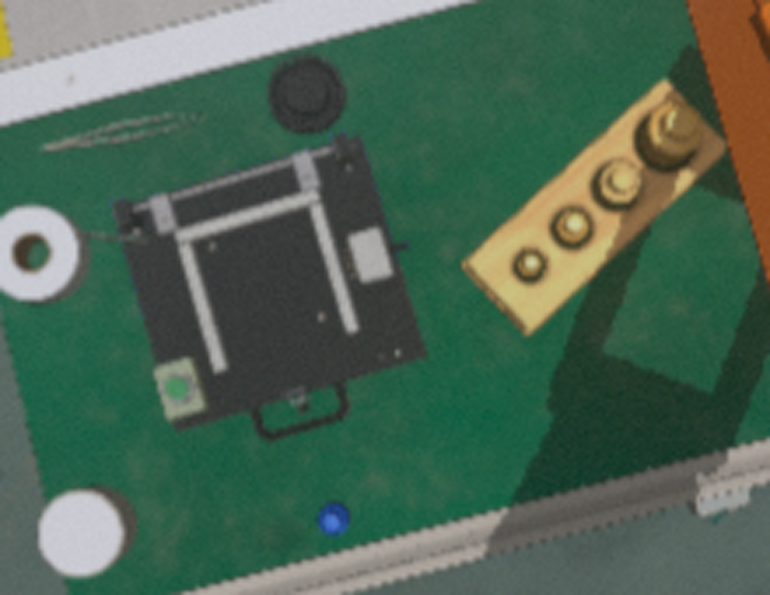

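View pics/s46.png

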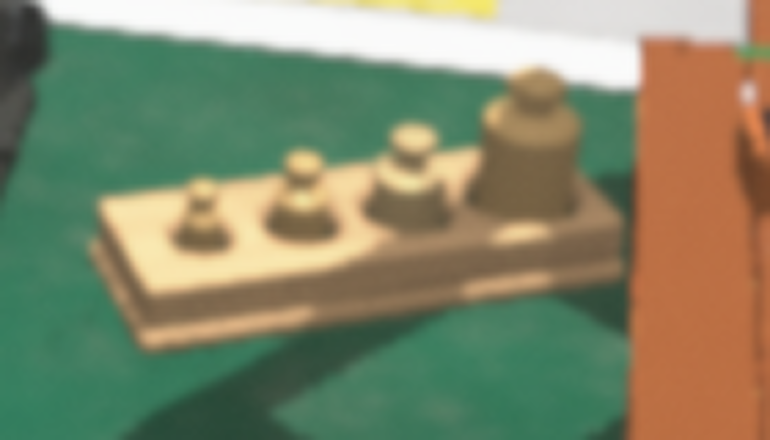

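All four weights stand upright in their own wells. The jar (crop 80,533), fan wheel (308,93) and blue piece (333,519) are at the same pixels as at the start.

Run:
```python
from bench import r
print(r.hand_in(), r.sense()["time"])
```

```text
the job is handed in; nothing more can be done
the job is handed in; nothing more can be done
```

The four brass weights are back in their wells, set in from smallest to largest (50, 100, 200, 500 g). The job is handed in. My last clock reading was 47.65 s, against the 90 s limit.

- **Setting in:** I gripped each weight on its cylinder and lowered it until it touched the well floor. Contact came at the expected tool height each time, with about 5 to 12 N on the floor. I only opened the fingers after that.
- **Last checks:** The final top and scene pictures show all four weights upright in the correct wells. The jar, fan wheel and blue look-alike are at the same pixels as at the start. The arm was raised clear and touching nothing.
- **Disagreements:** The top and wrist cameras differed by up to about 4 mm on the 500 g weight, and the wells came out about 2 mm off to one side. I corrected both by looking close up. The 500 g weight may have been held up to about 2° off upright, and its contact force wavered before it settled. It stood upright after release.

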